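# Set a saddle angle gauge on a chamber tube

## Robot

A 6-joint arm with a two-finger parallel gripper is mounted at the origin on the work surface. World frame = base frame: x ahead of the robot, y to its left, z up, the work surface at z = 0. Lengths are in mm, angles in rad, forces in N, time in s.
With the tool pointing down it reaches from about 250 to 850 mm from the base axis. Payload 12.5 kg.
Tool frame: the origin (TCP) lies on the centre line of the jaws, within the pads' length; the fingertips stand 19 mm ahead of it and the grasp point (between the pads) is the TCP; z points along the fingers, y is the direction in which the jaws open and shut (so a half turn about z gives the same grasp; the last joint's range is limited). The gripper opens to 93 mm and grips with 3 to 60 N. Pads are 15 mm wide; open, the fingers measure 128 mm over their backs; the gripper's body (75 mm by 188 mm) begins 65 mm behind the grasp point.
Start: joints at [1.166, 0.351, 1.652, -0, 1.139, -0.085], TCP at [172.875, 522.11, 237.633] pointing down, gripper open.
Joint ranges: [-2.75, 2.75], [-0.79, 2.1], [0.01, 2.65], [-1.57, 4.71], [0.07, 3.14], [-2.87, 2.87]. Speed limits (rad/s): [2.22, 2.22, 2.79, 3.14, 3.14, 3.14].

## Interface

Orientations are given as [roll, pitch, yaw] about the fixed x, y, z axes, in that order (R = Rz(yaw) Ry(pitch) Rx(roll)).
In Python, from cell import ctrl gives the robot as it stands. The module is installed in compiled form; this text tells all that it offers.
- The arm moves only by the shell command python3 -m inch 'ROWS' [FORCE]. ROWS is text: rows parted by semicolons, each of 5 numbers parted by spaces: the shift along the tool's x, y, z in cm, then the turn about the tool's z in degrees, then the finger opening in cm, from 0 to 9.3. A call has 1 to 10 rows; each row is the pose to reach, as a shift and turn from the pose commanded when the call began, along the tool's axes at that moment; what a row does not reach only later rows make up. A row lasts 1/12 s, in which the tool goes at most 41.7 mm and 7.16 degrees, less where a joint would pass 70% of its speed; a pose out of reach is approached as far as the arm can. A call with a gripper value outside its range is refused whole. The fingers move at their own pace and stop on an object; FORCE is the grip in N (left out, the last holds). Time passes only in rows, so rows that repeat a pose let the fingers close. It gives the time, the measured TCP pose, the force and the opening at its end, in the units of the state.
- ctrl.get_state(): the state, without advancing time (a new reading comes with each control period).
- ctrl.camera(name): name is "scene" or "top" or "wrist"; returns (picture, depth): 400x640x3 uint8, blue, green, red; 400x640 float32, mm along the optical axis (not along the pixel's ray), 0 where there is no reading.
- ctrl.get_calibration(name): a dict with "K" (3x3 intrinsics, pixels), "world_from_camera" (4x4, takes a point from camera to world coordinates). Camera axes: x right, y down, z forward; pixel columns grow to the right and rows downward; lengths in mm; the calibration is good to about 2 mm. The wrist camera is an equidistant fisheye: a pixel r from the principal point sees the ray r / f radians off the axis. A picture is of the moment at which its call begins: read the wrist's pose just before it. get_calibration takes no time and is no camera call; for the wrist camera it gives the pose at the moment of the call.
- ctrl.job_done(): hands the job in, once; it reports no verdict.
The state is a dict: "time": time; "joint_positions": joint angles; "qd": joint speeds; "joint_torque": joint torques, N m; "tool_pos": TCP position; "tool_rot": TCP orientation; "wrist_force": force on the tool from outside, world axes, zero at the start; "wrist_torque": the same for the moment, N m; "width": opening from 0.0 (shut) to 1.0 (fully open).
Only numpy, scipy, OpenCV 4.12 (cv2) and the standard library are available. Lean on these libraries where they do the work, as an engineer would, in place of code of your own. Each camera call takes 0.05 s, during which the arm holds its last target.

## Task

Push the cradle with the clear chamber tube across the bench until its long side lies flush along the steel fence. Then take the angle gauge by its grip, set its V foot astride the bare middle of the tube and rock it round the tube until the swinging needle settles on the bezel's index tab. Finish while still holding it there, resting lightly on the tube, so that a colleague can mark out the side port; do not disturb the stoppered bottle, the beaker or the tube offcut.

Things in the scene. Friction and masses are not known exactly. Their poses are not given: they have to be found in the camera images.
- fence: straight steel bar 260 x 25 x 25 mm bolted to the bench. Origin: centre of its underside; x along it, z up. Its face at y = -12.5 mm is the one the cradle is pushed against; the cradle starts 60 to 120 mm off on that -y side, roughly parallel. Flush, the cradle's origin is 62.5 mm from the fence's on the -y side, x axes parallel.
- cradle: loose aluminium channel 190 (x) x 100 (y) mm, side walls 40 mm high, 0.85 kg. Origin: centre of its underside, z up. A clear tube of 50 mm diameter is strapped in along x (cannot turn): axis 48 mm above the origin, top 73 mm. Bare within 50 mm of the middle; 64 mm flanges (tops 80 mm up) at the ends with 20 mm hose barbs.
- gauge_grip (a point): centre of the black grip block, 26 (x) x 36 (y) x 30 (z) mm, on top of the loose angle gauge; 141 mm above the underside of the gauge's foot. x points out of the dial face, z up along the gauge. When the gauge sits upright on the tube this point is 150 mm above the tube's axis, 198 mm above the bench.
- gauge: angle gauge, 0.4 kg, at first standing left of the fence, dial facing away from the robot. Origin: centre of its underside; axes as its grip's. Aluminium V foot 70 (y) x 44 (x) mm, its 90 degree groove open downward, 26 mm deep, along x; on it an upright dial case of 96 mm diameter, 22 mm thick; then the grip, top 156 mm up.
- gauge_seat (a point): point of the gauge on its centre line 9 mm below the underside of its foot, 150 mm under the grip's centre. When the V foot sits properly on the tube, this point lies on the tube's axis, about which the gauge then rocks. Axes as the gauge's.
- pointer (a joint): the gauge's swinging pointer, a pendulum: bob below the dial centre, thin needle above. Angle in rad from the gauge's z axis, positive turned about the gauge's +x, so towards its -y (left as one looks at the dial). It stays plumb: with the gauge leaned by an angle about its own +x it reads minus that angle, after swinging for about 1.5 s.
- bezel (a joint): where the index tab on the turning bezel has been set, 0.14 to 0.33 rad, same zero and sign as the pointer; it turns stiffly and stays as it is. Needle on tab = both read the same, in line on the dial. So from upright the gauge is leaned by minus this angle about its +x, its top going to its +y side.
- needle (a point): tip of the thin black needle, 32 mm from the dial centre (which is 77 mm above the gauge's underside); z axis along the needle.
- index_tab (a point): point of the broad black index tab at the dial's rim, 35 mm from the dial centre; z axis from the centre through the tab. The white dial has small ticks every 5 degrees, longer ones every 10.
- bottle: small stoppered glass bottle, 48 mm diameter, 93 mm high, standing; not to be disturbed. Origin: centre of its underside.
- beaker: glass beaker, 68 mm diameter, 85 mm high, standing; not to be disturbed. Origin: centre of its underside.
- offcut: short offcut of the clear tube, 50 mm diameter, 55 mm high, on end; not to be disturbed. Origin: centre of its underside.
There are look-alikes about, which are no part of the job. What is shaped like the gauge but purple is not meant. Leave any pink or red look-alike of the cradle alone.

How it is judged:
By the outcome, as a careful person would: the job done as asked, in the order asked, and still so for the second after the job is handed in, while the arm keeps its last pose, push and grip.
It also fails if it takes over 58 s, if anything falls off the work surface, if the arm or the gripper's body presses on something with over 40 N, if the wrist force passes 120 N, or if a joint passes its speed limit or range.

## Working session

There is one attempt and no reset: what is moved stays moved. The work goes in short steps, Python scripts to look and compute and a shell command to move; the robot and the scene stay as the last step left them, time stands still between calls to the robot, and variables do not carry over. Pictures are saved under pics/ and viewed, and the job is handed in when it is done.

```bash
mkdir -p pics; ls; python3 - <<'E'
from cell import ctrl
import cv2,numpy as np
s=ctrl.get_state();print(s)
for n in("scene","top","wrist"):
    c=ctrl.get_calibration(n);print(n,np.round(c["K"],1).tolist(),np.round(c["world_from_camera"],3).tolist())
    p,d=ctrl.camera(n);cv2.imwrite(f"pics/{n}0.png",p);np.savez(f"{n}0.npz",p=p,d=d,K=c["K"],T=c["world_from_camera"])
E
```

```text
pics
{'time': 0.0, 'joint_positions': array([ 1.16643095e+00,  3.51232051e-01,  1.65242827e+00, -6.98442584e-06,
        1.13908369e+00, -8.46211897e-02]), 'qd': array([-6.06762127e-04, -6.24576960e-04, -5.12271408e-05,  3.08739463e-04,
        6.36808250e-04, -1.12776478e-03]), 'joint_torque': array([ 7.02989400e-04, -4.97312343e+01, -2.85258365e+01,  6.98677031e-02,
        2.55335419e-02, -3.34345987e-05]), 'tool_pos': array([172.73958679, 521.83125736, 237.10211782]), 'tool_rot': array([-3.14044488e+00, -9.09951038e-05,  2.82185134e+00]), 'wrist_force': array([0.31088712, 0.15518557, 0.52867725]), 'wrist_torque': array([ 0.02943332, -0.01622891,  0.05199798]), 'width': 0.9986890017028706}
scene [[506.9, 0.0, 319.2], [0.0, 506.9, 205.1], [0.0, 0.0, 1.0]] [[0.024, 0.73, -0.683, 1630.171], [1.0, -0.009, 0.026, -8.866], [0.013, -0.684, -0.73, 1311.263], [0.0, 0.0, 0.0, 1.0]]
top [[466.0, 0.0, 323.2], [0.0, 466.0, 200.7], [0.0, 0.0, 1.0]] [[-0.02, -0.989, 0.144, 313.491], [-1.0, 0.02, 0.003, 57.043], [-0.006, -0.144, -0.99, 1574.213], [0.0, 0.0, 0.0, 1.0]]
wrist [[309.7, 0.0, 319.6], [0.0, 309.7, 196.6], [0.0, 0.0, 1.0]] [[0.315, 0.91, 0.269, 98.465], [0.949, -0.302, -0.089, 546.232], [-0.0, 0.283, -0.959, 384.245], [0.0, 0.0, 0.0, 1.0]]
```

View pics/scene0.png

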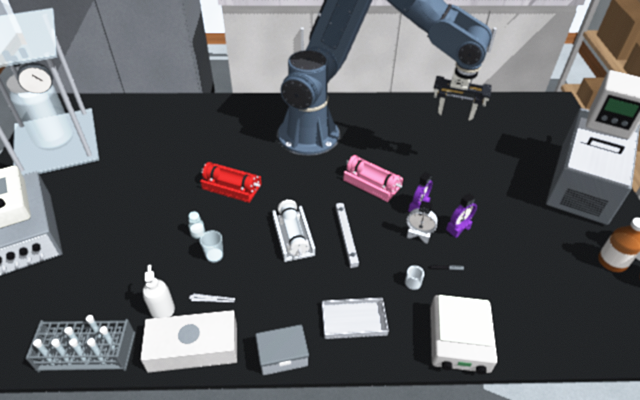

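View pics/top0.png

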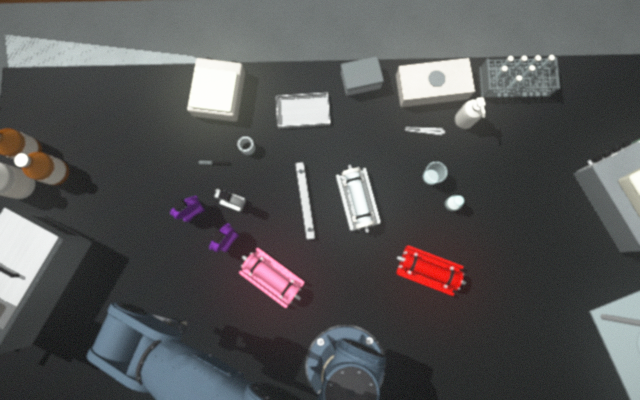

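View pics/wrist0.png

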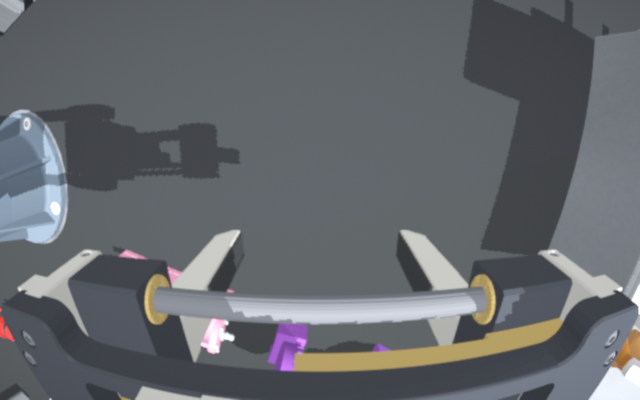

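The scene view shows the fence at (346,235), the white/clear cradle at (293,232) and the white-dial gauge at (421,224). The look-alikes are the purple gauges at (423,193) and (463,217), the pink cradle at (373,177) and the red one at (231,181). The beaker is at (211,246), the bottle at (196,224) and the offcut at (414,277). From the top, the fence is (305,200), the cradle (358,198) and the gauge (229,200).

```bash
cat > h.py <<'E'
import numpy as np,cv2
def pts(d,K,T):
    v,u=np.mgrid[0:d.shape[0],0:d.shape[1]]
    X=np.stack([(u-K[0,2])/K[0,0]*d,(v-K[1,2])/K[1,1]*d,d],-1)
    return X@T[:3,:3].T+T[:3,3]
def ray(u,v,K,T,z):
    r=T[:3,:3]@np.array([(u-K[0,2])/K[0,0],(v-K[1,2])/K[1,1],1.]);o=T[:3,3]
    return o+r*(z-o[2])/r[2]
E
python3 - <<'E'
from h import *
for n,bx in (("top",{"fence":(285,155,322,248),"cradle":(330,160,388,238),"gauge":(208,180,250,220),"beaker":(418,158,450,188),"bottle":(442,192,470,214),"offcut":(235,134,260,158)}),("scene",{"fence":(330,195,362,272),"cradle":(268,195,320,265),"gauge":(402,200,442,245)})):
    z=np.load(n+"0.npz");P=pts(z["d"],z["K"],z["T"])
    for k,(a,b,c,d) in bx.items():
        q=P[b:d,a:c].reshape(-1,3);q=q[(q[:,2]>8)&(q[:,2]<300)]
        (cx,cy),wh,ang=cv2.minAreaRect(q[:,:2].astype(np.float32))
        print(n,k,len(q),"rect c",round(cx,1),round(cy,1),np.round(wh,1),round(ang,1),"z",np.percentile(q[:,2],[5,50,95,99]).round(0),"min",q.min(0).round(0),"max",q.max(0).round(0))
    im=z["p"]
    a,b,c,d=(180,130,400,260) if n=="top" else (260,160,490,300)
    cv2.imwrite(f"pics/{n}c.png",cv2.resize(im[b:d,a:c],None,fx=3.4,fy=3.4,interpolation=cv2.INTER_CUBIC))
E
```

```text
top fence 636 rect c 544.0 130.3 [123.2 301.9] 88.9 z [ 9. 25. 32. 35.] min [393.  67.   8.] max [694. 191.  40.]
top cradle 1779 rect c 549.0 -58.0 [195.  264.9] 87.8 z [ 9. 54. 77. 82.] min [ 415. -160.    8.] max [682.  40.  90.]
top gauge 398 rect c 554.3 384.6 [139.8 132.4] 3.1 z [ 10. 103. 159. 161.] min [485. 316.   8.] max [621. 453. 166.]
top beaker 327 rect c 628.9 -314.7 [103.9  89.9] 74.1 z [10. 55. 87. 90.] min [ 587. -370.    8.] max [ 675. -264.   93.]
top bottle 223 rect c 518.2 -389.2 [84.2 56.4] 81.6 z [12. 56. 96. 98.] min [ 491. -432.    8.] max [ 552. -350.   99.]
top offcut 176 rect c 740.1 322.8 [90.4 71.7] 82.2 z [ 9. 38. 60. 62.] min [698. 279.   8.] max [782. 363.  63.]
scene fence 518 rect c 547.4 125.0 [266.6  26.7] 7.7 z [13. 23. 29. 32.] min [416.  96.   8.] max [679. 154.  34.]
scene cradle 1484 rect c 548.3 -36.7 [218.1 131.5] 12.7 z [10. 52. 74. 78.] min [ 438. -122.    8.] max [658.  15.  83.]
scene gauge 941 rect c 492.9 370.5 [ 92.6 179.4] 84.5 z [ 18.  68. 152. 156.] min [407. 319.   8.] max [585. 425. 161.]
```

```bash
sleep 1
```

```text
(no output)
```

View pics/topc.png

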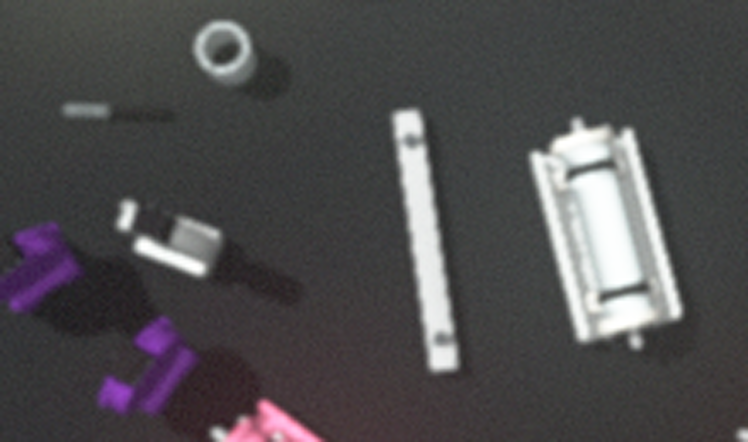

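View pics/scenec.png

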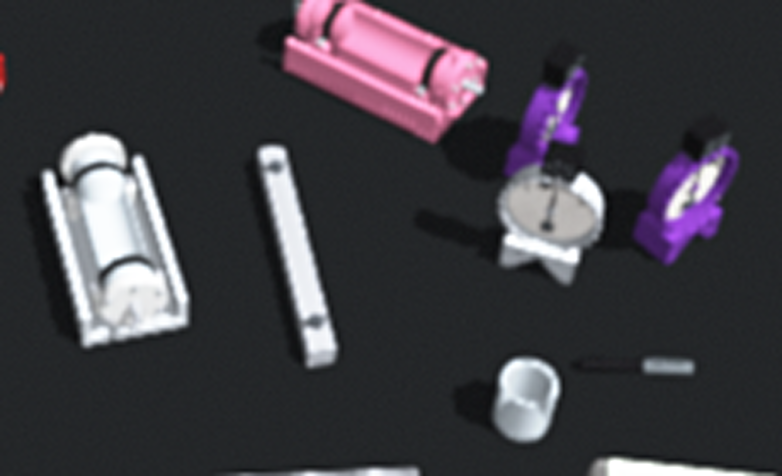

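```bash
python3 - <<'E'
from h import *
z=np.load("top0.npz");K,T=z["K"],z["T"];P=pts(z["d"],K,T);im=z["p"]
def proj(a,b,c,d,thr,zz,name):
    g=cv2.resize(im[b:d,a:c],None,fx=4,fy=4,interpolation=cv2.INTER_CUBIC).max(2)
    m=(g>thr).astype(np.uint8)
    n,l,s,_=cv2.connectedComponentsWithStats(m);i=1+s[1:,4].argmax()
    v,u=np.nonzero(l==i);W=np.array([ray(a+x/4-.375,b+y/4-.375,K,T,zz) for x,y in zip(u,v)])
    r=cv2.minAreaRect(W[:,:2].astype(np.float32));print(name,thr,np.round(r[0],1),np.round(r[1],1),round(r[2],2))
for t in(110,140):
    proj(285,150,325,250,t,20,"fence");proj(328,155,392,240,t,40,"cradle")
# depth above-height fits
for nm,(a,b,c,d),lo,hi in(("fence",(285,155,322,248),18,32),("cradlewalls",(330,160,388,238),30,90)):
    q=P[b:d,a:c].reshape(-1,3);q=q[(q[:,2]>lo)&(q[:,2]<hi)];m=q.mean(0);U,S,V=np.linalg.svd((q-m)[:,:2],full_matrices=False)
    print(nm,m.round(1),np.degrees(np.arctan2(V[0][1],V[0][0])).round(2))
# gauge: grip top pts
for n in("top","scene"):
    z=np.load(n+"0.npz");P=pts(z["d"],z["K"],z["T"]);a,b,c,d=(195,175,260,225) if n=="top" else (400,195,445,250)
    q=P[b:d,a:c].reshape(-1,3);col=z["p"][b:d,a:c].reshape(-1,3).astype(int);
    t=q[(q[:,2]>135)&(q[:,2]<175)&(q[:,1]>320)&(q[:,1]<430)];r=cv2.minAreaRect(t[:,:2].astype(np.float32));print(n,"grip",len(t),t.mean(0).round(1),np.round(r[0],1),np.round(r[1],1),round(r[2],1))
    t=q[(q[:,2]>60)&(q[:,2]<120)&(q[:,1]>320)&(q[:,1]<430)];U,S,V=np.linalg.svd((t-t.mean(0))[:,:2],full_matrices=False);print(" dial",len(t),t.mean(0).round(1),V[0].round(3))
E
```

```text
fence 110 [544.4 124.5] [267.1  32.3] 7.6
cradle 110 [544.4 -52.9] [236.9 109.4] 13.21
fence 140 [544.7 124.3] [264.2  29.7] 7.61
cradle 140 [544.2 -53.1] [234. 107.] 13.23
fence [542.6 122.6  25.6] -172.35
cradlewalls [541.4 -53.7  60.4] -166.7
top grip 114 [544.  364.6 154.4] [545.3 366.1] [36.8 27.4] 69.1
 dial 133 [536.3 352.3 101.2] [-0.396 -0.918]
scene grip 113 [552.5 367.1 149.7] [549.2 368.2] [36.  33.7] 71.1
 dial 414 [533.7 368.   86.3] [0.972 0.233]
```

```bash
python3 -m inch '-1.5 -1.3 0 2 9.3; -4 -3.6 0 5 9.3; -7 -6.3 0 9 9.3; -10 -9 0 13 9.3; -13 -11.7 0 17 9.3; -16 -14.4 0 21 9.3; -19 -17.1 0 25 9.3; -22 -19.8 0 29 9.3; -25 -22.5 0 33 9.3; -28 -25.2 0 37 9.3'
```

```text
time: 0.98
tool_pos: [359.9, 193.0, 237.7]
tool_rot: [3.141, 0.0, 2.173]
wrist_force: [1.0, 0.7, 1.0]
width: 1.001
```

```bash
python3 -m inch '-3.5 -0.3 0 3 9.3; -7.5 -0.7 0 6 9.3; -11.5 -1 0 9 9.3; -15.5 -1.4 0 12 9.3; -19.5 -1.7 0 15 9.3; -23.5 -2.1 0 18 9.3; -27.5 -2.4 0 21 9.3; -31.5 -2.8 0 24 9.3; -35.5 -3.1 0 27 9.3; -39.2 -3.5 0 27 9.3'
```

```text
time: 1.82
tool_pos: [554.4, -149.6, 237.4]
tool_rot: [-3.141, -0.0, 1.701]
wrist_force: [0.3, 0.3, -0.3]
width: 0.997
```

```bash
python3 -m inch '-0.5 0 2 0 9.3; -0.5 0 5.5 0 9.3; -0.5 0 9 0 9.3; -0.5 0 12.5 0 9.3; -0.5 0 15.5 0 9.3; -0.5 0 18 0 9.3; -0.5 0 19.7 0 9.3; -0.5 0 20.7 0 9.3; -0.5 0 20.7 0 9.3'; python3 - <<'E'
from cell import ctrl
import cv2
p,d=ctrl.camera("wrist");cv2.imwrite("pics/w1.png",p)
E
```

```text
time: 2.57
tool_pos: [553.3, -152.0, 28.7]
tool_rot: [-3.139, -0.002, 1.705]
wrist_force: [0.1, 0.4, 0.7]
width: 0.999
```

View pics/w1.png

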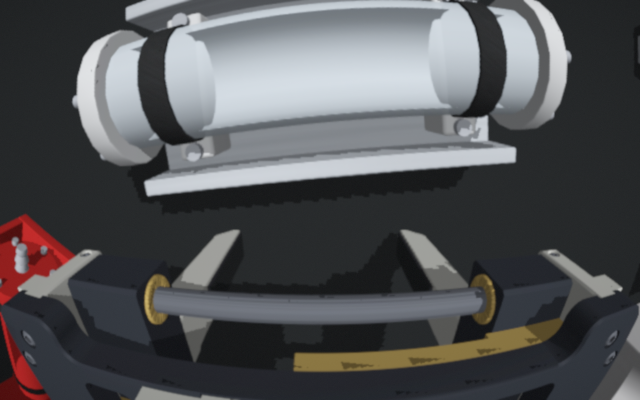

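```bash
python3 -m inch '1.3 0 0 0 9.3; 1.9 0 0 0 9.3; 2.5 0 0 0 9.3; 3.1 0 0 0 9.3; 3.7 0 0 0 9.3; 4.5 0 0 0 9.3; 5.4 0 0 0 9.3; 6.3 0 0 0 9.3; 7.2 0 0 0 9.3; 8.1 0 0 0 9.3'; python3 -m inch '1 0 0 0 9.3; 2 0 0 0 9.3; 2.9 0 0 0 9.3; 3.7 0 0 0 9.3; 4.3 0 0 0 9.3; 4.7 0 0 0 9.3; 5.0 0 0 0 9.3; 5.2 0 0 0 9.3'
```

```text
time: 3.45
tool_pos: [544.2, -72.2, 31.4]
tool_rot: [3.14, 0.002, 1.705]
wrist_force: [0.5, -6.1, 2.5]
width: 1.0
time: 4.12
tool_pos: [537.2, -20.7, 31.4]
tool_rot: [3.14, 0.001, 1.705]
wrist_force: [1.0, -7.8, 2.3]
width: 1.003
```

```bash
python3 - <<'E'
from cell import ctrl
import cv2
s=ctrl.get_state();print(s["tool_pos"],s["wrist_force"])
p,d=ctrl.camera("top");cv2.imwrite("pics/t1.png",cv2.resize(p[120:280,260:440],None,fx=4,fy=4,interpolation=cv2.INTER_CUBIC)[:600])
E
```

```text
[537.20340843 -20.66371646  31.35759274] [ 0.95956302 -7.75259893  2.26023192]
```

View pics/t1.png

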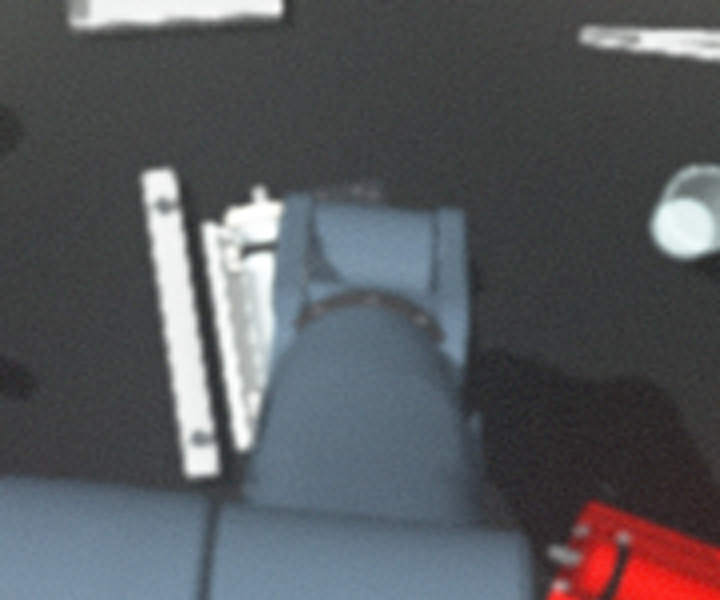

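```bash
python3 -m inch '0.4 0 0 0 9.3; 0.8 0 0 0 9.3; 1.2 0 0 0 9.3; 1.5 0 0 0 9.3; 1.7 0 0 0 9.3'; python3 -m inch '0.1 0 0 0 9.3; 0.2 0 0 0 9.3; 0.3 0 0 0 9.3'; python3 -m inch '0.1 0 0 0 9.3; 0.2 0 0 0 9.3'
```

```text
time: 4.58
tool_pos: [535.0, -3.8, 31.4]
tool_rot: [3.14, 0.001, 1.705]
wrist_force: [1.2, -7.2, 2.8]
width: 0.999
time: 4.83
tool_pos: [534.6, -1.1, 31.4]
tool_rot: [3.14, 0.001, 1.705]
wrist_force: [0.8, -14.4, 3.4]
width: 1.001
time: 5.0
tool_pos: [534.5, -1.0, 31.4]
tool_rot: [3.14, 0.004, 1.705]
wrist_force: [0.0, -32.5, 1.6]
width: 1.003
```

```bash
python3 -m inch '-0.3 0 0 0 9.3; -0.6 0 0 0 9.3; -1.2 0 0 0 9.3; -2 0 -0.5 0 9.3; -3 0 -3 0 9.3; -4 0 -6.5 0 9.3; -5 0 -10 0 9.3; -5 0 -14 0 9.3; -5 0 -17 0 9.3; -5 0 -19 0 9.3'; python3 - <<'E'
from cell import ctrl
import cv2,numpy as np
c=ctrl.get_calibration("wrist");p,d=ctrl.camera("wrist");cv2.imwrite("pics/w2.png",p);np.savez("w2.npz",p=p,d=d,K=c["K"],T=c["world_from_camera"])
E
```

```text
time: 5.83
tool_pos: [541.0, -48.9, 224.6]
tool_rot: [3.138, 0.001, 1.704]
wrist_force: [-0.2, -0.2, 0.5]
width: 1.003
```

View pics/w2.png

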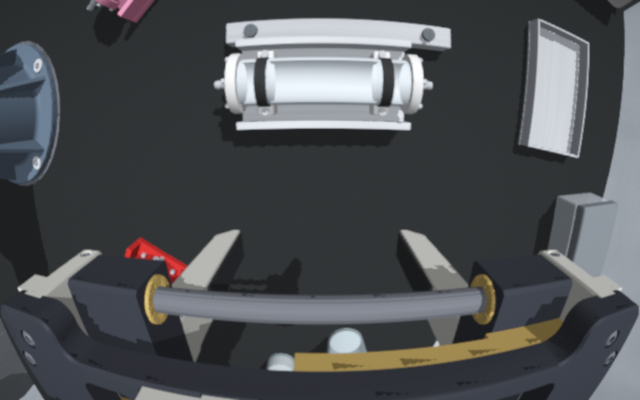

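```bash
cat >> h.py <<'E'
def fpts(d,K,T):
    v,u=np.mgrid[0:d.shape[0],0:d.shape[1]];a=u-K[0,2];b=v-K[1,2];r=np.hypot(a,b)+1e-9;t=np.tan(np.minimum(r/K[0,0],1.5))/r
    X=np.stack([a*t*d,b*t*d,d],-1)
    return X@T[:3,:3].T+T[:3,3]
E
python3 - <<'E'
from h import *
z=np.load("w2.npz");P=fpts(z["d"],z["K"],z["T"])
q=P[10:135,200:460].reshape(-1,3)
f=np.radians(7.65);ex=np.array([np.cos(f),np.sin(f)]);ey=np.array([-ex[1],ex[0]])
o=np.array([544.2,123.5]);X=(q[:,:2]-o)@ex;Y=(q[:,:2]-o)@ey
def lin(m,nm):
    p=np.polyfit(X[m],Y[m],1);print(nm,m.sum(),"x",X[m].min().round(),X[m].max().round(),"y0",p[1].round(1),"ang",np.degrees(np.arctan(p[0])).round(2),"z",q[m,2].mean().round(1))
zz=q[:,2]
lin((zz>21)&(zz<28)&(Y>-16)&(Y<20),"fence top")
lin((zz>36)&(zz<44)&(Y<-95)&(Y>-130),"near wall top")
lin((zz>36)&(zz<44)&(Y>-35)&(Y<5),"far wall top")
m=(zz>68)&(zz<76)&(Y<-40)&(Y>-85);lin(m,"tube top")
m=(zz>20)&(zz<85)&(Y<-9);print("X range",np.percentile(X[m],[.5,99.5]))
m=(zz>76)&(zz<90);print("flange X",X[m].min(),X[m].max(), np.median(Y[m]))
E
```

```text
fence top 3667 x -132.0 128.0 y0 -0.2 ang -0.49 z 25.0
near wall top 1268 x -116.0 74.0 y0 -108.8 ang -0.04 z 40.0
far wall top 1555 x -116.0 75.0 y0 -19.1 ang 0.05 z 39.7
tube top 5611 x -116.0 75.0 y0 -63.9 ang -0.02 z 71.6
X range [-127.65719134  108.46881918]
flange X -119.62438598383754 78.16940177371409 -63.66227919886798
```

```bash
python3 - <<'E'
from h import *
z=np.load("w2.npz");P=fpts(z["d"],z["K"],z["T"])
q=P[10:135,200:460].reshape(-1,3)
f=np.radians(7.65);ex=np.array([np.cos(f),np.sin(f)]);ey=np.array([-ex[1],ex[0]])
o=np.array([544.2,123.5]);X=(q[:,:2]-o)@ex;Y=(q[:,:2]-o)@ey;zz=q[:,2]
for a in range(-120,120,20):
    b=(X>a)&(X<a+20);m=b&(zz>23)&(zz<27)&(Y>-30)&(Y<30);w=b&(zz>38)&(zz<42)&(Y>-40);n=b&(zz>38)&(zz<42)&(Y<-95)
    g=lambda s:np.percentile(Y[s],[3,97]).round(1) if s.sum()>5 else None
    print(a,"fence",g(m),"farwall",g(w),"near",g(n))
im=z["p"][10:140,205:460];cv2.imwrite("pics/w2c.png",cv2.resize(im,None,fx=3.1,fy=3.1,interpolation=cv2.INTER_CUBIC))
E
```

```text
-120 fence [-21.5  10.5] farwall [-22.  -13.7] near [-112.6 -106. ]
-100 fence [-21.7  10.4] farwall [-34.5 -13.7] near [-113.1  -96.7]
-80 fence [-21.3  10.4] farwall [-35.1 -13.8] near [-112.5  -96.1]
-60 fence [-21.1  10.1] farwall [-21.8 -13.4] near [-112.8 -106.2]
-40 fence [-21.2   9.9] farwall [-20.8 -13.9] near [-112.9 -106.4]
-20 fence [-21.2  10. ] farwall [-21.8 -13.7] near [-112.9 -106.4]
0 fence [-21.7   9.6] farwall [-21.3 -13.4] near [-112.7 -106.1]
20 fence [-21.2   9.9] farwall [-34.7 -13.6] near [-113.2  -96. ]
40 fence [-21.2   9.7] farwall [-34.4 -13.4] near [-113.   -96.5]
60 fence [-9.9  9.6] farwall [-21.9 -13.6] near [-113.2 -106.5]
80 fence [-13.3   9.8] farwall None near None
100 fence [-13.2   9.9] farwall None near None
```

View pics/w2c.png

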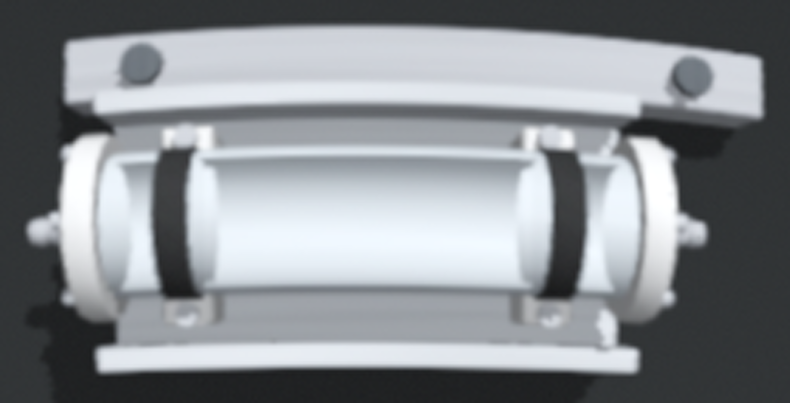

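```bash
python3 - <<'E'
from h import *
for n in("top","scene"):
    z=np.load(n+"0.npz");P=pts(z["d"],z["K"],z["T"]);p=z["p"].astype(int)
    m=(p[...,0]>p[...,1]+35)&(p[...,2]>p[...,1]+15)
    k,l,s,c=cv2.connectedComponentsWithStats(m.astype(np.uint8))
    for i in range(1,k):
        if s[i,4]>40:
            q=P[l==i];t=q[(q[:,2]>90)];print(n,c[i].round(),s[i,4],q.min(0).round(),q.max(0).round(),"tall",t.min(0).round() if len(t) else "",t.max(0).round() if len(t) else "")
E
```

```text
top [188. 209.] 440 [313.  57.  -4.] [ 571.  585. 1574.] tall [313.  57.  90.] [ 553.  547. 1574.]
top [224. 239.] 394 [313.  57.  -5.] [ 474.  450. 1574.] tall [313.  57.  90.] [ 460.  423. 1574.]
top [279. 267.] 235 [268.  57.   4.] [ 382.  283. 1574.] tall [ 313.   57. 1574.] [ 313.   57. 1574.]
top [250. 262.] 76 [326. 283.  63.] [358. 318.  84.] tall  
top [271. 276.] 340 [252.  57.  59.] [ 332.  288. 1574.] tall [ 313.   57. 1574.] [ 313.   57. 1574.]
top [260. 286.] 126 [194. 187.   1.] [317. 335.  57.] tall  
top [267. 286.] 91 [230. 210.   1.] [291. 296.  57.] tall  
top [290. 294.] 96 [210. 153.   5.] [258. 201.  87.] tall  
scene [353. 161.] 87 [130.  -9.  -5.] [1630.  203. 1311.] tall [1630.   -9. 1311.] [1630.   -9. 1311.]
scene [372. 172.] 374 [164.  -9.  -6.] [1630.  303. 1311.] tall [1630.   -9. 1311.] [1630.   -9. 1311.]
scene [369. 183.] 176 [227.  -9.  -6.] [1630.  315. 1311.] tall [1630.   -9. 1311.] [1630.   -9. 1311.]
scene [393. 181.] 114 [244. 281.  -1.] [378. 334.  81.] tall  
scene [421. 196.] 361 [276.  -9. -13.] [1630.  461. 1311.] tall [385.  -9.  91.] [1630.  427. 1311.]
scene [461. 220.] 516 [396.  -9.  -9.] [1630.  601. 1311.] tall [502.  -9.  90.] [1630.  552. 1311.]
```

```bash
python3 -m inch '2.5 0.2 -1 2 6; 6.5 0.6 -2.5 5 6; 10.5 1 -2.9 8 6; 14.5 1.4 -2.9 12 6; 18.5 1.8 -2.9 15 6; 22.5 2.2 -2.9 18 6; 26.5 2.6 -2.9 21 6; 30.5 3 -2.9 24 6; 34 3.3 -2.9 27 6; 35.8 3.4 -2.9 27.2 6';python3 -m inch '0 0 0 0 6;0 0 0 0 6'; python3 - <<'E'
from cell import ctrl
import cv2,numpy as np
c=ctrl.get_calibration("wrist");p,d=ctrl.camera("wrist");cv2.imwrite("pics/w3.png",p);np.savez("w3.npz",p=p,d=d,K=c["K"],T=c["world_from_camera"])
s=ctrl.get_state();print(s["tool_pos"],s["tool_rot"],s["wrist_force"])
E
```

```text
time: 6.72
tool_pos: [525.5, 314.3, 249.6]
tool_rot: [-3.141, -0.001, 1.229]
wrist_force: [-0.2, -0.1, 0.8]
width: 0.643
time: 6.88
tool_pos: [526.0, 311.2, 249.4]
tool_rot: [-3.141, 0.001, 1.232]
wrist_force: [0.3, 0.2, 0.4]
width: 0.646
[526.18593146 310.34540595 249.47851772] [-3.14136216e+00  5.73964392e-04  1.23070660e+00] [1.33537309 0.02084609 0.41233388]
```

View pics/w3.png

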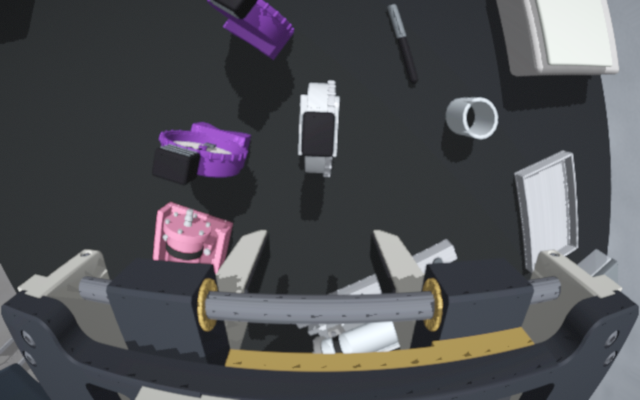

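The wrist view shows the white gauge with its black grip at (319,133), aligned with the tool. The purple look-alikes are at (205,150) and (260,20), and the offcut at (472,117).

```bash
python3 - <<'E'
from h import *
z=np.load("w3.npz");P=fpts(z["d"],z["K"],z["T"])
q=P[75:180,290:350].reshape(-1,3)
t=q[(q[:,2]>148)&(q[:,2]<165)];r=cv2.minAreaRect(t[:,:2].astype(np.float32));print("grip top",len(t),t.mean(0).round(1),np.round(r[0],1),np.round(r[1],1),round(r[2],2))
t=q[(q[:,2]>25)&(q[:,2]<45)];print(len(t))
r=cv2.minAreaRect(t[:,:2].astype(np.float32));print("foot",np.round(r[0],1),np.round(r[1],1),round(r[2],2))
t=q[(q[:,2]>8)&(q[:,2]<165)];print(np.histogram(t[:,2],15))
cv2.imwrite("pics/w3c.png",cv2.resize(z["p"][70:190,260:380],None,fx=5,fy=5,interpolation=cv2.INTER_CUBIC))
E
```

```text
grip top 1539 [544.6 366.5 155.5] [544.6 366.1] [35.7 27.8] 68.46
308
foot [544.3 366.5] [70.3 44.8] 68.14
(array([ 308,    0,    0,    0,    0,    2,   47,  148,  247,  508,  255,
          2,    2,   28, 1512]), array([ 31.08631325,  39.56263827,  48.03896329,  56.51528832,
        64.99161334,  73.46793836,  81.94426338,  90.4205884 ,
        98.89691342, 107.37323845, 115.84956347, 124.32588849,
       132.80221351, 141.27853853, 149.75486355, 158.23118857]))
```

View pics/w3c.png

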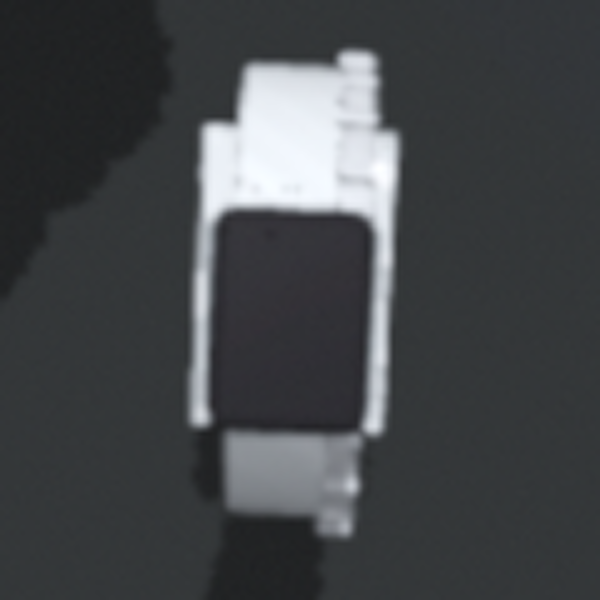

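```bash
python3 -m inch '0 2 0 0 6; 0 6 0 0 6; 0 10 0.5 1 6; 0 14 3 2.2 6; 0 16 6.5 2.2 6; 0 16.5 10 2.2 6; 0 16.5 13 2.2 6; 0 16.5 15 2.2 6; 0 16.5 16 2.2 6; 0 16.5 16 2.2 6'; python3 - <<'E'
from cell import ctrl
import cv2,numpy as np
c=ctrl.get_calibration("wrist");p,d=ctrl.camera("wrist");cv2.imwrite("pics/w4.png",p);np.savez("w4.npz",p=p,d=d,K=c["K"],T=c["world_from_camera"])
s=ctrl.get_state();print(s["tool_pos"],s["tool_rot"],s["wrist_force"])
E
```

```text
time: 7.77
tool_pos: [681.0, 254.1, 87.5]
tool_rot: [-3.139, 0.002, 1.19]
wrist_force: [0.0, 0.6, -0.1]
width: 0.645
[681.84396323 254.76286699  89.71475145] [-3.14105851e+00  5.04095109e-04  1.19081563e+00] [ 0.26974075 -0.2784543   0.82724369]
```

View pics/w4.png

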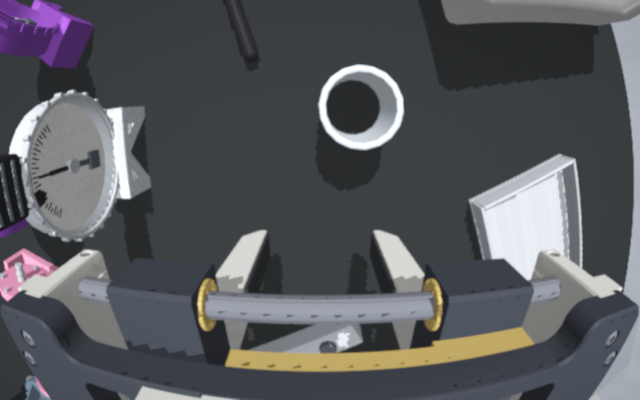

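```bash
python3 - <<'E'
from h import *
z=np.load("w4.npz");cv2.imwrite("pics/w4c.png",cv2.resize(z["p"][85:245,0:150],None,fx=3.7,fy=3.7,interpolation=cv2.INTER_CUBIC))
E
```

```text
(no output)
```

View pics/w4c.png

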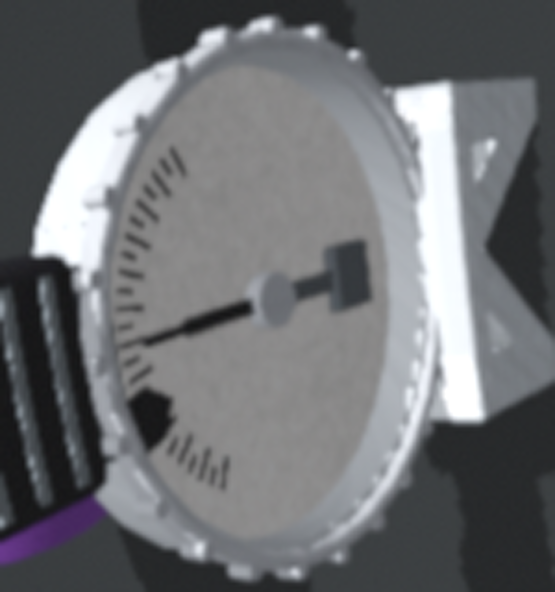

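```bash
python3 - <<'E'
from h import *
z=np.load("w4.npz");K,T=z["K"],z["T"]
C=np.array([544.5,366.3,0]);a=np.radians(-21.7);ex=np.array([np.cos(a),np.sin(a),0]);ey=np.array([-ex[1],ex[0],0])
def cast(x,y,off):
    u=x/3.7-.36;v=85+y/3.7-.36;A=u-K[0,2];B=v-K[1,2];r=np.hypot(A,B);t=r/K[0,0]
    d=T[:3,:3]@np.array([np.sin(t)*A/r,np.sin(t)*B/r,np.cos(t)]);o=T[:3,3]
    p=o+d*(((C-o)@ex+off)/(d@ex));return np.array([(p-C)@ey,p[2]])
for off in(9,11,13):
    c=cast(275,300,off);print(off,"pivot",c.round(1))
    for n,x,y in(("needle",140,345),("tabmid",152,418),("tabpoint",172,403),("tabouter",130,403),("tabouter2",150,448),("bob",350,273),("tick lft",180,160),("tick r",225,488),("t2",215,482)):
        w=cast(x,y,off)-c;print("  ",n,w.round(1),np.hypot(*w).round(1),"ang",np.degrees(np.arctan2(-w[0],w[1])).round(1))
E
```

```text
9 pivot [-0.1 78.6]
   needle [ 0.2 34.2] 34.2 ang -0.4
   tabmid [-11.3  34.6] 36.4 ang 18.2
   tabpoint [-10.4  29.5] 31.3 ang 19.4
   tabouter [-7.8 38.6] 39.4 ang 11.3
   tabouter2 [-15.6  36.4] 39.6 ang 23.3
   bob [  0.6 -22.7] 22.7 ang -178.5
   tick lft [27.2 19.9] 33.7 ang -53.9
   tick r [-27.5  21.4] 34.8 ang 52.0
   t2 [-25.7  23.5] 34.8 ang 47.6
11 pivot [ 0.2 80.5]
   needle [ 0.2 33.8] 33.8 ang -0.4
   tabmid [-11.2  34.1] 35.9 ang 18.2
   tabpoint [-10.3  29.1] 30.9 ang 19.4
   tabouter [-7.7 38.2] 38.9 ang 11.3
   tabouter2 [-15.5  35.9] 39.1 ang 23.3
   bob [  0.6 -22.4] 22.4 ang -178.5
   tick lft [26.8 19.6] 33.2 ang -53.9
   tick r [-27.1  21.2] 34.4 ang 52.0
   t2 [-25.4  23.2] 34.4 ang 47.6
13 pivot [ 0.5 82.5]
   needle [ 0.2 33.4] 33.4 ang -0.4
   tabmid [-11.1  33.7] 35.5 ang 18.2
   tabpoint [-10.1  28.8] 30.5 ang 19.4
   tabouter [-7.6 37.7] 38.4 ang 11.3
   tabouter2 [-15.3  35.5] 38.6 ang 23.3
   bob [  0.6 -22.1] 22.1 ang -178.5
   tick lft [26.5 19.4] 32.8 ang -53.9
   tick r [-26.8  20.9] 34.0 ang 52.0
   t2 [-25.   22.9] 33.9 ang 47.6
```

```bash
python3 - <<'E'
from h import *
z=np.load("w4.npz");K,T=z["K"],z["T"];im=z["p"]
C=np.array([544.5,366.3,0]);a=np.radians(-21.7);ex=np.array([np.cos(a),np.sin(a),0]);ey=np.array([-ex[1],ex[0],0])
off=10
S=7.;yy,zz=np.meshgrid(np.arange(-42,42,1/S),np.arange(125,60,-1/S))
P=C+off*ex+yy[...,None]*ey;P[...,2]=zz
Q=(P-T[:3,3])@T[:3,:3];t=np.arctan2(np.hypot(Q[...,0],Q[...,1]),Q[...,2]);h=np.hypot(Q[...,0],Q[...,1])
u=K[0,2]+K[0,0]*t*Q[...,0]/h;v=K[1,2]+K[1,1]*t*Q[...,1]/h
r=cv2.remap(im,u.astype(np.float32),v.astype(np.float32),cv2.INTER_CUBIC)[:,::-1]
cv2.imwrite("pics/dial.png",r);print(r.shape)
E
```

```text
(455, 588, 3)
```

View pics/dial.png

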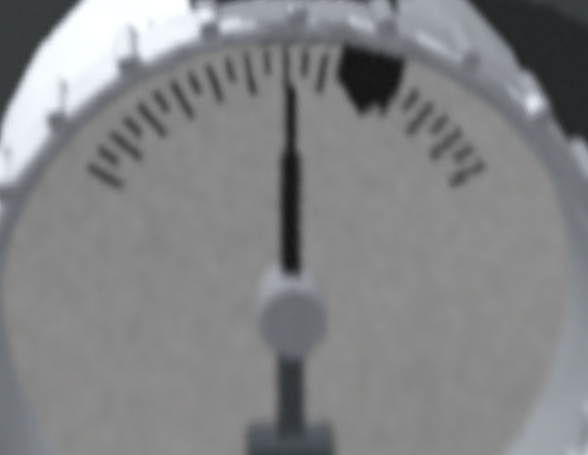

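```bash
python3 - <<'E'
from h import *
r=cv2.imread("pics/dial.png")[:,::-1].copy()
g=cv2.cvtColor(r,cv2.COLOR_BGR2GRAY).astype(int)
bg=cv2.medianBlur(g.astype(np.uint8),41).astype(int)
m=((bg-g)>22).astype(np.uint8);m[:40]=0;m[200:]=0
k,l,s,c=cv2.connectedComponentsWithStats(m)
L=[]
for i in range(1,k):
    if 30<s[i,4]:
        v,u=np.nonzero(l==i);pc=cv2.fitLine(np.c_[u,v].astype(np.float32),2,0,.01,.01).ravel();ext=np.ptp(u*pc[0]+v*pc[1])
        print(c[i].round(1),s[i,4],ext.round(1),"lineang",np.degrees(np.arctan2(pc[0],-pc[1])).round(1))
cv2.imwrite("pics/dial2.png",r)
d=((g<75)).astype(np.uint8);k,l,s,c=cv2.connectedComponentsWithStats(d)
for i in range(1,k):
    if s[i,4]>500:print("dark",c[i].round(1),s[i])
E
```

```text
[239.   51.7] 256 24.0 lineang 161.6
[458.4  58.5] 387 34.0 lineang 154.7
[114.3  58.6] 62 9.4 lineang 53.4
[189.9  62.9] 246 20.3 lineang 18.2
[282.5  63.3] 57 15.1 lineang 176.4
[297.3 138.9] 1901 143.2 lineang 1.1
[320.1  63.5] 45 14.1 lineang 7.6
[336.6  79.7] 236 38.8 lineang 11.3
[66.9 64.5] 57 11.6 lineang 26.3
[266.2  78.1] 209 34.4 lineang 170.8
[357.5  70.2] 99 18.7 lineang 14.6
[371.9  85. ] 267 37.7 lineang 20.0
[246.1  75.2] 36 11.2 lineang 11.8
[392.8  83.4] 119 18.8 lineang 26.5
[524.2  88.1] 129 17.1 lineang 178.8
[404.3 101.1] 285 39.8 lineang 29.4
[201.7 102.4] 180 28.6 lineang 155.0
[175.6  98.8] 106 17.2 lineang 146.4
[426.4 100.6] 129 20.0 lineang 32.7
[228.4 105.5] 234 22.9 lineang 29.7
[169.4 120.7] 241 36.4 lineang 141.3
[434.2 121. ] 286 39.8 lineang 41.1
[586.  121.5] 107 41.1 lineang 177.3
[532.5 118.3] 294 21.3 lineang 131.6
[147.6 123.4] 86 15.5 lineang 140.0
[455.  125.7] 129 18.5 lineang 43.2
[ 20.8 131.5] 109 18.0 lineang 32.9
[145.6 147.2] 210 37.5 lineang 131.9
[459.4 146.9] 264 38.3 lineang 49.6
[480.  154.7] 131 19.8 lineang 50.3
[123.6 152.5] 68 14.1 lineang 122.1
[121.9 174.9] 317 39.1 lineang 119.8
[481.9 176.7] 344 39.4 lineang 59.8
dark [37.9 50.7] [   0    0  118  143 8806]
dark [564.2  35.4] [ 512    0   76  115 3740]
dark [217.8  76. ] [ 184   44   66   68 3212]
dark [296.9 190.8] [ 288   84   19  189 2610]
dark [296.7 415.6] [ 258  360   79   95 2330]
```

View pics/dial2.png

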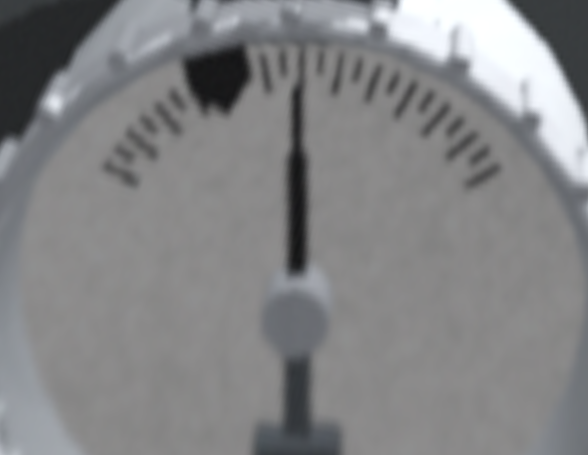

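```bash
python3 - <<'E'
from h import *
z=np.load("w4.npz");K,T=z["K"],z["T"];im=z["p"];P=fpts(z["d"],K,T)
C=np.array([544.5,366.3,0]);a=np.radians(-21.7);ex=np.array([np.cos(a),np.sin(a),0]);ey=np.array([-ex[1],ex[0],0])
g=im.max(2)
L=np.stack([(P-C)@ex,(P-C)@ey,P[...,2]],-1)
sub=np.zeros(g.shape,bool)
sub[188:210,30:50]=True
m=sub&(g<70);print("tab",m.sum());
q=L[m];print(np.percentile(q[:,0],[0,10,25,50,75,90,100]).round(1))
for v in range(188,208):print(v,' '.join(f"{g[v,u]:3d}/{L[v,u,0]:4.1f}" for u in range(32,50)))
def box(v0,v1,u0,u1,f,n):
    s=np.zeros(g.shape,bool);s[v0:v1,u0:u1]=1;s&=f;q=L[s];print(n,s.sum(),q.mean(0).round(1),q.std(0).round(1))
box(130,160,60,85,g>120,"dial");box(162,169,71,77,g>100,"hub");box(160,185,40,68,g<70,"needle")
E
```

```text
tab 131
[ 1.2 11.1 11.5 11.9 12.4 13.1 13.9]
188 111/13.9 123/ 2.0 120/ 0.7  97/ 1.0 105/ 0.8 122/ 0.7 125/ 0.3 125/ 0.6 129/ 2.1 136/ 1.1 138/ 0.3 138/ 2.2 139/-1.2 139/ 0.2 139/ 2.5 139/ 0.7 138/ 1.0 139/-0.3
189 113/12.3 114/ 9.6 122/ 1.1 119/ 1.9 124/ 1.5 122/ 0.7 106/10.3  93/12.4 104/-0.6 124/ 0.9 132/ 1.7 135/-1.1 137/-0.1 138/ 2.0 138/-1.2 138/ 0.5 138/ 0.1 138/ 1.2
190 112/12.9 109/ 7.7 125/-0.1 128/ 0.0 118/ 0.3  93/11.0  66/12.2  52/12.6  63/11.3  88/10.5 106/ 0.6 116/ 1.2 129/ 1.0 135/ 0.6 137/ 0.9 138/ 1.6 138/ 0.5 138/ 0.8
191 110/14.5 107/10.2 122/ 0.4 118/ 2.0  88/10.7  54/12.3  34/12.4  28/12.7  33/10.9  44/11.7  59/12.3  73/11.8  97/ 1.4 118/ 1.8 128/ 0.5 136/ 1.9 138/ 1.0 139/-0.1
192 111/12.4 106/14.9 103/ 0.9  82/12.4  50/13.4  31/11.4  27/12.1  26/12.3  26/11.8  26/11.9  29/12.7  35/11.6  53/13.8  73/11.8 100/11.5 130/ 0.2 138/ 0.4 140/-0.3
193 112/13.0 101/12.3  76/10.9  46/12.4  29/10.7  24/12.0  24/12.9  27/11.6  25/12.0  25/11.1  26/13.6  25/12.0  28/11.5  41/12.1  85/13.3 128/ 1.5 137/ 1.4 140/ 0.7
194 113/12.2 100/12.7  68/11.9  37/11.6  25/11.4  25/11.0  
[... 1689 characters left out ...]
/11.7  45/10.9  82/13.0 120/ 0.6 126/ 0.4 102/ 1.1  90/ 1.5 123/ 2.1 124/ 0.3
205 131/14.0 116/13.8 117/14.2 121/12.0 124/14.7 115/12.9  93/13.4  54/11.7  34/10.5  54/11.9  86/11.6 115/ 0.1 131/ 1.4 121/ 1.3  85/ 0.6  96/ 1.5 125/ 1.1 116/-0.3
206 131/14.0 115/12.1 116/13.3 123/12.3 127/14.1 120/12.8 103/12.8  71/13.1  63/12.2  94/10.0 123/ 1.3 134/ 0.7 131/ 1.0 103/ 0.2  82/ 1.2 111/-0.1 121/ 1.7  94/ 1.4
207 136/12.7 127/13.3 128/12.7 130/14.1 128/12.7 123/13.1 110/13.8  93/13.8  99/12.0 122/ 0.2 135/ 1.6 139/ 0.2 131/-0.1 104/ 3.2 100/ 1.5 122/ 0.3 113/ 1.0  84/ 0.5
dial 745 [ 1.7 13.4 70.7] [10.7  5.9 12.9]
hub 42 [ 7.7  0.3 77.7] [0.7 1.4 1.7]
needle 86 [ 8.2  0.1 96.2] [17.5  2.7 16.5]
```

```bash
python3 - <<'E'
from h import *
z=np.load("w4.npz");K,T=z["K"],z["T"];im=z["p"];S=6
C=np.array([544.5,366.3,0]);a=np.radians(-21.7);ex=np.array([np.cos(a),np.sin(a),0]);ey=np.array([-ex[1],ex[0],0])
g=cv2.resize(im.max(2),None,fx=S,fy=S,interpolation=cv2.INTER_CUBIC)
def cast(u,v,off):
    A=u-K[0,2];B=v-K[1,2];r=np.hypot(A,B);t=r/K[0,0]
    d=np.stack([np.sin(t)*A/r,np.sin(t)*B/r,np.cos(t)],-1)@T[:3,:3].T;o=T[:3,3]
    p=o+d*(((C-o)@ex+off)/(d@ex))[...,None];return np.stack([(p-C)@ey,p[...,2]],-1)
def reg(v0,v1,u0,u1,f,off):
    s=np.zeros(g.shape,np.uint8);s[v0*S:v1*S,u0*S:u1*S]=f[v0*S:v1*S,u0*S:u1*S]
    k,l,st,c=cv2.connectedComponentsWithStats(s);i=1+st[1:,4].argmax();v,u=np.nonzero(l==i)
    return cast((u+.5)/S-.5,(v+.5)/S-.5,off)
tab=reg(186,210,28,50,g<75,12)
cen=cast(np.array([275/3.7-.36]),np.array([85+300/3.7-.36]),7.7)[0]
print("hub",cen)
# needle direction
nd=reg(165,182,38,66,g<80,7.5);nd0=nd.mean(0);l=cv2.fitLine(nd.astype(np.float32),2,0,.01,.01).ravel();print("needle",nd0,"ang",np.degrees(np.arctan2(-l[0],l[1])),"max r",np.linalg.norm(nd-cen,axis=1).max())
for c in(cen,np.array([0.2,77.])):
    w=tab-c;r=np.hypot(*w.T);A=np.degrees(np.arctan2(-w[:,0],w[:,1]))
    print("centroid ang",np.degrees(np.arctan2(-w.mean(0)[0],w.mean(0)[1])).round(2),"r",np.percentile(r,[0,1,99]).round(1))
    for lo in range(int(r.min()),int(r.max())+1):
        m=(r>=lo)&(r<lo+1)
        if m.sum()>3:print("  r",lo,A[m].min().round(1),A[m].max().round(1),"mid",((A[m].min()+A[m].max())/2).round(2))
E
```

```text
hub [-0.31420157 77.32779879]
needle [4.30628089e-02 9.71158296e+01] ang -179.8616 max r 34.11871901376929
centroid ang 14.75 r [34.5 35.1 43.3]
  r 34 13.7 16.0 mid 14.89
  r 35 12.0 19.9 mid 15.93
  r 36 10.7 20.3 mid 15.51
  r 37 9.1 20.7 mid 14.92
  r 38 8.3 21.1 mid 14.71
  r 39 8.2 21.1 mid 14.65
  r 40 8.2 21.1 mid 14.63
  r 41 8.3 20.8 mid 14.59
  r 42 8.5 20.6 mid 14.58
  r 43 8.7 20.1 mid 14.43
centroid ang 15.34 r [34.9 35.5 43.7]
  r 35 13.6 17.5 mid 15.53
  r 36 12.0 20.8 mid 16.41
  r 37 10.4 21.1 mid 15.74
  r 38 9.3 21.5 mid 15.4
  r 39 8.9 21.6 mid 15.27
  r 40 8.9 21.6 mid 15.21
  r 41 9.0 21.4 mid 15.19
  r 42 9.2 21.2 mid 15.16
  r 43 9.2 21.0 mid 15.08
```

```bash
python3 -m inch '0 0 -3 0 6; 0 0 -7 0 6; 0 0 -11 0 6; 0.5 -2 -14 0 6; 1.5 -5 -15.5 0 6; 2.7 -9 -15.5 0 6; 4 -12.8 -15.5 0 6; 5.2 -16 -15.5 0 6; 5.2 -16.9 -15.5 0 6; 5.2 -16.9 -15.5 0 6';python3 - <<'E'
from cell import ctrl
import cv2,numpy as np
c=ctrl.get_calibration("wrist");p,d=ctrl.camera("wrist");cv2.imwrite("pics/w5.png",p);np.savez("w5.npz",p=p,d=d,K=c["K"],T=c["world_from_camera"])
s=ctrl.get_state();print(s["tool_pos"],s["tool_rot"],s["wrist_force"])
from h import *
P=fpts(d,c["K"],c["world_from_camera"]);m=(P[...,2]>150)&(P[...,2]<162)&(np.hypot(P[...,0]-544,P[...,1]-366)<40);q=P[m];r=cv2.minAreaRect(q[:,:2].astype(np.float32));print(m.sum(),r)
E
```

```text
time: 8.65
tool_pos: [542.7, 368.1, 247.3]
tool_rot: [3.14, -0.003, 1.194]
wrist_force: [-0.8, 0.4, 1.0]
width: 0.643
[544.12220028 366.94209712 246.83644791] [ 3.13947094e+00 -2.15888777e-03  1.19307210e+00] [0.93137691 0.62220751 0.30372188]
1340 ((544.5247802734375, 367.26177978515625), (34.754859924316406, 26.716781616210938), 69.44509887695312)
```

View pics/w5.png

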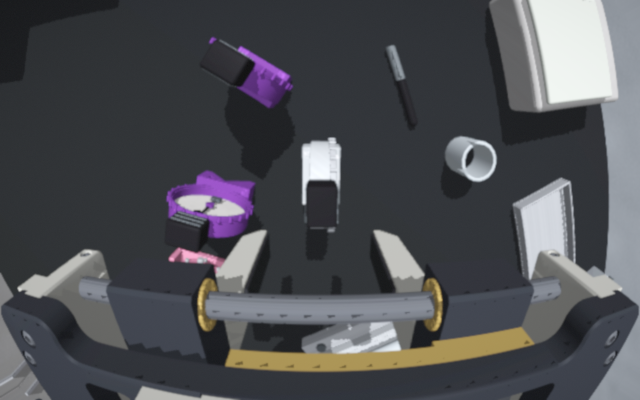

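```bash
python3 -m inch '0 0 2 0 6; 0 0 5 0 6; 0 0 7.5 0 6; 0 0 9.3 0 6; 0 0 10.1 0 6; 0 0 10.4 0 6; 0 0 10.4 0 6; 0 0 10.4 0 6'; python3 -m inch '0 0 0 0 4; 0 0 0 0 3.2; 0 0 0 0 2.8; 0 0 0 0 2.4; 0 0 0 0 2; 0 0 0 0 2; 0 0 0 0 2; 0 0 0 0 2' 12; python3 - <<'E'
from cell import ctrl
import cv2,numpy as np
p,d=ctrl.camera("scene");cv2.imwrite("pics/s6.png",cv2.resize(p[120:290,330:510],None,fx=3.5,fy=3.5,interpolation=cv2.INTER_CUBIC))
E
```

```text
time: 9.37
tool_pos: [545.0, 366.6, 142.0]
tool_rot: [3.14, -0.002, 1.191]
wrist_force: [-0.6, 1.1, -0.3]
width: 0.645
time: 10.03
tool_pos: [544.0, 366.8, 140.8]
tool_rot: [3.142, -0.0, 1.192]
wrist_force: [-1.0, 0.1, 1.3]
width: 0.277
```

View pics/s6.png

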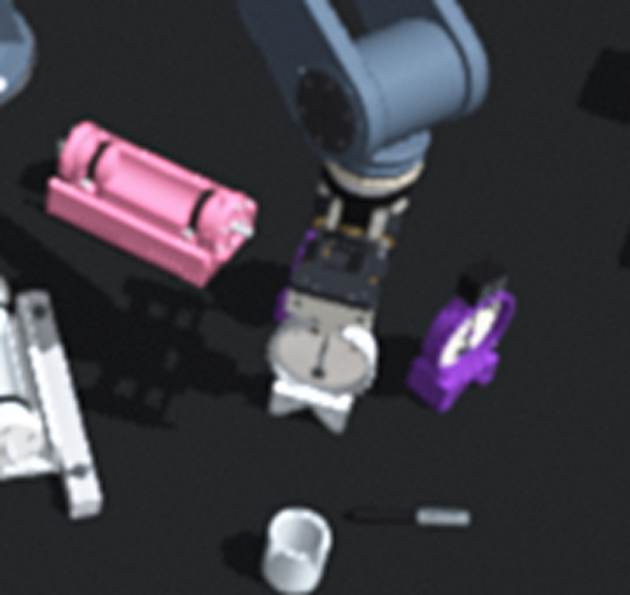

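```bash
python3 -m inch '0 0 -0.5 0 2; 0 0 -1.5 0 2; 0 0 -3 0 2; 0 0 -5 0 2; 0 0 -7.5 0 2; 0 0 -9.5 0 2; 0 0 -11 0 2; 0 0 -12 0 2; 0 0 -12.3 0 2; 0 0 -12.3 0 2' 20; python3 -m inch '-1 0.4 0 -2 2; -3 1.1 0 -5 2; -6 2.1 0 -8 2; -9 3.2 0 -11 2; -12 4.2 0 -14 2; -15 5.3 0 -17 2; -18 6.4 0 -20 2; -21 7.4 0 -23 2; -24 8.5 0 -26 2; -26.5 9.4 0 -29.3 2' 20; python3 -m inch '-0.7 0 0 0 2;-0.7 0 0 0 2'
```

```text
time: 10.92
tool_pos: [544.0, 366.7, 264.1]
tool_rot: [3.141, -0.0, 1.192]
wrist_force: [0.8, -0.3, -5.2]
width: 0.278
time: 11.75
tool_pos: [532.4, 83.8, 262.5]
tool_rot: [-3.139, 0.0, 1.705]
wrist_force: [1.0, 0.3, -3.8]
width: 0.278
time: 11.92
tool_pos: [533.9, 77.2, 262.7]
tool_rot: [-3.14, 0.0, 1.7]
wrist_force: [-0.2, 1.1, -3.9]
width: 0.278
```

```bash
python3 -m inch '0 0 0 0 2;0 0 0 0 2'; python3 - <<'E'
from cell import ctrl
from h import *
c=ctrl.get_calibration("wrist");p,d=ctrl.camera("wrist");cv2.imwrite("pics/w7.png",p);np.savez("w7.npz",p=p,d=d,K=c["K"],T=c["world_from_camera"])
s=ctrl.get_state();print(s["tool_pos"],s["tool_rot"],s["wrist_force"])
p,d=ctrl.camera("scene");cv2.imwrite("pics/s7.png",cv2.resize(p[90:290,220:420],None,fx=3,fy=3,interpolation=cv2.INTER_CUBIC))
E
```

```text
time: 12.08
tool_pos: [534.0, 79.8, 263.1]
tool_rot: [-3.141, -0.0, 1.703]
wrist_force: [0.5, 0.5, -5.0]
width: 0.281
[534.01703484  79.87794589 263.25802375] [-3.14100325e+00 -3.13668185e-04  1.70364403e+00] [ 0.42898303  0.67529086 -4.94845405]
```

View pics/w7.png

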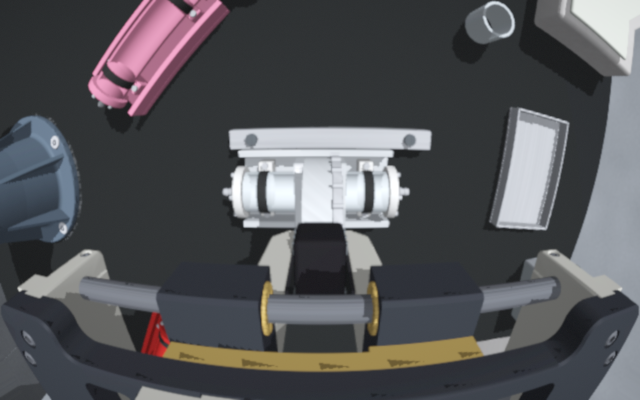

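View pics/s7.png

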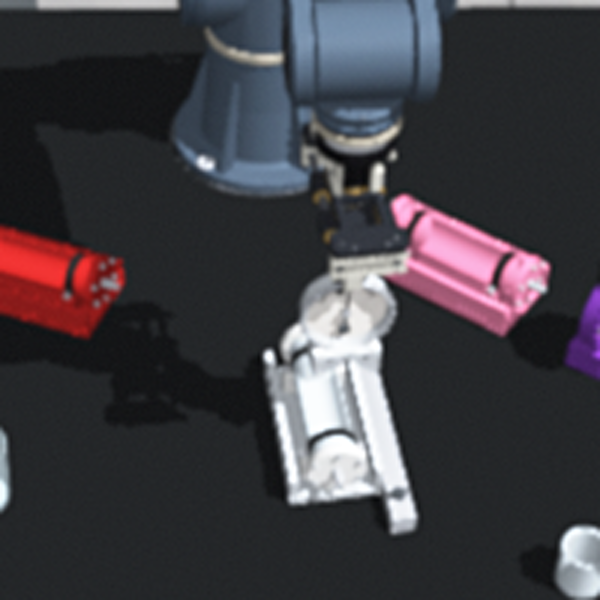

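```bash
python3 - <<'E'
from h import *
z=np.load("w7.npz");P=fpts(z["d"],z["K"],z["T"])
q=P[120:235,215:435].reshape(-1,3)
f=np.radians(7.65);ex=np.array([np.cos(f),np.sin(f)]);ey=np.array([-ex[1],ex[0]])
o=np.array([544.2,123.5]);X=(q[:,:2]-o)@ex;Y=(q[:,:2]-o)@ey;zz=q[:,2]
for a in range(-120,120,20):
    b=(X>a)&(X<a+20);w=b&(zz>37)&(zz<43)&(Y>-25);n=b&(zz>37)&(zz<43)&(Y<-104);m=b&(zz>23)&(zz<27)&(Y>-16)&(Y<30)
    g=lambda s:np.percentile(Y[s],[3,97]).round(1) if s.sum()>5 else None
    print(a,"farwall",g(w),"near",g(n),"fence",g(m))
m=(zz>37)&(zz<43)&(abs(Y+63)>40);print("walls X",np.percentile(X[m],[.5,99.5]))
m=(zz>77)&(zz<90);print("flange X",X[m].min(),X[m].max())
t=np.array([534.0,79.9])-o;print("tcp",t@ex,t@ey)
q=P.reshape(-1,3);X=(q[:,:2]-o)@ex;Y=(q[:,:2]-o)@ey;zz=q[:,2]
m=(zz>140)&(zz<165)&(abs(X+20)<30)&(abs(Y+30)<60);print("foot top",m.sum(),zz[m].mean(),X[m].min(),X[m].max(),Y[m].min(),Y[m].max())
m=(zz>170)&(zz<250)&(abs(X+20)<40)&(abs(Y+30)<60);print("case",m.sum(),np.percentile(X[m],[2,98]),Y[m].min(),Y[m].max())
E
```

```text
-120 farwall [-20.5 -14.2] near [-112.9 -105.6] fence [-12.7  10.6]
-100 farwall [-20.9 -14.6] near [-112.6 -105.4] fence [-12.5  10. ]
-80 farwall [-20.1 -13.8] near [-112.5 -105.3] fence [-13.3  10.6]
-60 farwall [-20.2 -14. ] near [-112.3 -104.8] fence [-13.6  10.3]
-40 farwall [-20.5 -14.1] near None fence [-13.8  10.2]
-20 farwall [-20.5 -14.2] near None fence [-13.9  10.2]
0 farwall [-20.4 -13.6] near [-112.4 -105. ] fence [-13.8  10.2]
20 farwall [-20.3 -14.1] near [-112.6 -105.2] fence [-13.6  10.5]
40 farwall [-21.  -13.9] near [-112.7 -105.3] fence [-13.3  10.7]
60 farwall [-21.  -14.6] near [-112.9 -105.6] fence [-13.3  11. ]
80 farwall None near None fence [-12.4  10.7]
100 farwall None near None fence [-12.   11.3]
walls X [-114.43143265   72.96783707]
flange X -119.78742314676236 77.7931206516915
tcp -15.913307782890671 -41.85411133218566
foot top 702 155.82941545080067 -37.91503343422209 6.846390180173382 -68.27201432674651 -9.221489385227873
case 2796 [-26.41716013  -2.26718316] -34.204523009198105 5.912437738130734
```

```bash
python3 -m inch '-0.6 -0.1 0 0 2; -1.4 -0.3 0.5 0 2; -2 -0.5 1.5 0 2; -2.1 -0.5 2.7 0 2; -2.1 -0.5 3.9 0 2; -2.1 -0.5 4.8 0 2; -2.1 -0.5 5.3 0 2; -2.1 -0.5 5.6 0 2; -2.1 -0.5 5.6 0 2; -2.1 -0.5 5.6 0 2'; python3 - <<'E'
from cell import ctrl
import numpy as np
s=ctrl.get_state();t=s["tool_pos"]
f=np.radians(7.65);ex=np.array([np.cos(f),np.sin(f)]);ey=np.array([-ex[1],ex[0]]);o=np.array([544.2,123.5])
print(t,(t[:2]-o)@ex,(t[:2]-o)@ey,s["wrist_force"])
E
```

```text
time: 13.02
tool_pos: [532.1, 57.3, 207.9]
tool_rot: [3.141, 0.0, 1.703]
wrist_force: [0.6, -0.4, -3.9]
width: 0.279
[532.11194697  57.34455777 207.87583059] -20.78716732712411 -63.95746427648899 [ 0.55773129 -0.36539826 -3.86472554]
```

Ten mm above the seat. Lowering slowly and watching the force.

```bash
python3 -m inch '0.05 0 0.2 0 2; 0.05 0 0.4 0 2; 0.05 0 0.6 0 2; 0.05 0 0.7 0 2; 0.05 0 0.8 0 2; 0.05 0 0.8 0 2' 12; python3 -m inch '0 0 0.05 0 2; 0 0 0.1 0 2; 0 0 0.15 0 2; 0 0 0.15 0 2; 0 0 0.15 0 2'
```

```text
time: 13.52
tool_pos: [532.0, 58.0, 199.7]
tool_rot: [3.141, -0.0, 1.703]
wrist_force: [-0.1, 0.6, -3.9]
width: 0.276
time: 13.93
tool_pos: [532.0, 57.9, 198.2]
tool_rot: [3.141, 0.0, 1.703]
wrist_force: [0.2, 1.0, -0.4]
width: 0.277
```

```bash
python3 -m inch '0 0 0 0 2; 0.3 0 0.02 0 2; 0.6 0 0.03 0 2; 0.9 0 0.05 0 2; 1.2 0 0.07 0 2; 1.5 0 0.1 0 2; 1.8 0 0.13 0 2; 2 0 0.15 0 2; 2 0 0.16 0 2' 6; python3 - <<'E'
from cell import ctrl
from h import *
p,d=ctrl.camera("scene");cv2.imwrite("pics/s8.png",cv2.resize(p[120:260,260:400],None,fx=4.2,fy=4.2,interpolation=cv2.INTER_CUBIC))
s=ctrl.get_state();print(s["tool_pos"],s["wrist_force"],s["wrist_torque"])
E
```

```text
time: 14.68
tool_pos: [529.2, 78.2, 196.6]
tool_rot: [3.141, -0.0, 1.703]
wrist_force: [-0.3, 0.5, 3.6]
width: 0.281
[529.24137319  78.06885898 196.59089959] [0.01850418 0.98290761 2.07578989] [0.31405632 0.08760564 0.00896133]
```

View pics/s8.png

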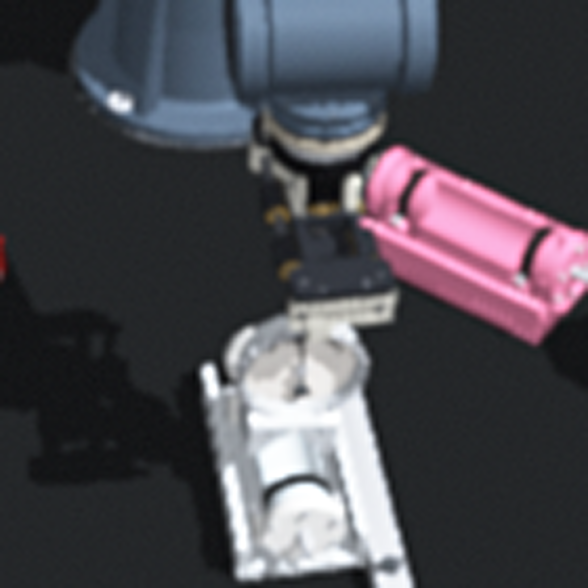

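```bash
python3 -m inch '0.3 0 0.04 0 2; 0.6 0 0.08 0 2; 0.9 0 0.14 0 2; 1.2 0 0.2 0 2; 1.5 0 0.26 0 2; 1.75 0 0.31 0 2; 1.88 0 0.34 0 2; 1.88 0 0.34 0 2; 1.88 0 0.34 0 2; 1.88 0 0.34 0 2' 6; python3 -m inch '0 0 0 0 2;0 0 0 0 2;0 0 0 0 2;0 0 0 0 2;0 0 0 0 2;0 0 0 0 2;0 0 0 0 2;0 0 0 0 2;0 0 0 0 2;0 0 0 0 2' 6;  python3 -m inch '0 0 0 0 2;0 0 0 0 2;0 0 0 0 2;0 0 0 0 2;0 0 0 0 2;0 0 0 0 2;0 0 0 0 2;0 0 0 0 2;0 0 0 0 2;0 0 0 0 2' 6; python3 - <<'E'
from cell import ctrl
from h import *
c=ctrl.get_calibration("scene")
p,d=ctrl.camera("scene");np.savez("s9.npz",p=p,d=d,K=c["K"],T=c["world_from_camera"]);cv2.imwrite("pics/s9.png",cv2.resize(p[170:230,300:360],None,fx=10,fy=10,interpolation=cv2.INTER_CUBIC))
c=ctrl.get_calibration("wrist");p,d=ctrl.camera("wrist");cv2.imwrite("pics/w9.png",p);np.savez("w9.npz",p=p,d=d,K=c["K"],T=c["world_from_camera"])
s=ctrl.get_state();print(s["tool_pos"],s["wrist_force"],s["wrist_torque"])
E
```

```text
time: 15.57
tool_pos: [526.6, 96.4, 192.9]
tool_rot: [-3.141, -0.0, 1.703]
wrist_force: [0.8, 0.4, -1.7]
width: 0.284
time: 16.4
tool_pos: [526.7, 96.3, 193.1]
tool_rot: [-3.142, 0.0, 1.703]
wrist_force: [-0.9, -0.4, -3.2]
width: 0.28
time: 17.23
tool_pos: [526.8, 96.3, 193.2]
tool_rot: [3.142, 0.0, 1.703]
wrist_force: [-0.7, -0.4, -3.8]
width: 0.281
[526.75364904  96.30349803 193.13214477] [ 0.15179522 -0.03099797 -4.60175055] [-0.05280617  0.12470517  0.0194066 ]
```

View pics/s9.png

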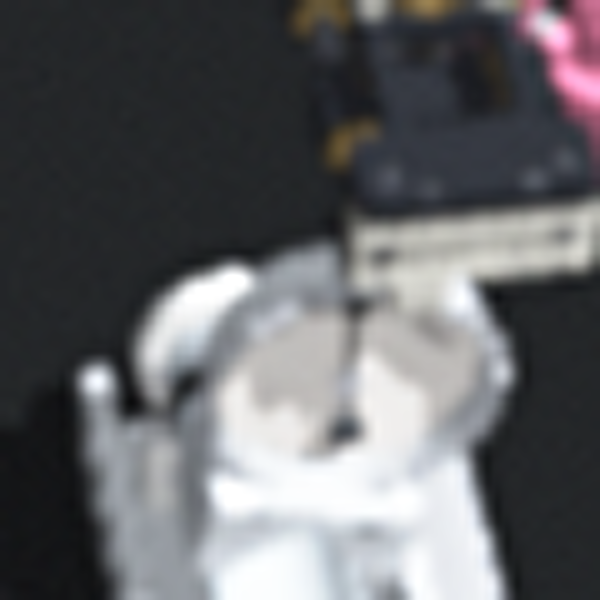

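View pics/w9.png

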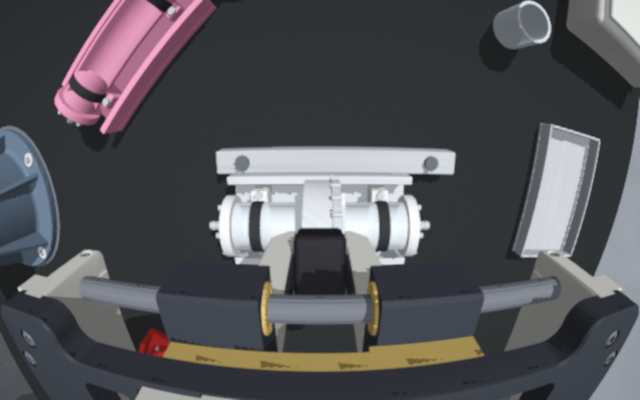

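```bash
cat > tilt.py <<'E'
from h import *
import sys
f=np.radians(7.65);ex=np.array([np.cos(f),np.sin(f)]);ey=np.array([-ex[1],ex[0]]);o=np.array([544.2,123.5])
def loc(fn):
    z=np.load(fn);P=fpts(z["d"],z["K"],z["T"]);L=np.stack([(P[...,:2]-o)@ex,(P[...,:2]-o)@ey,P[...,2]],-1)
    g=z["p"].max(2)
    v,u=np.mgrid[0:400,0:640]
    return L,g,u,v
def plane(L,m,nm):
    q=L[m]
    for _ in range(5):
        A=np.c_[q[:,0],q[:,1],np.ones(len(q))];c=np.linalg.lstsq(A,q[:,2],rcond=None)[0];r=q[:,2]-A@c
        k=abs(r)<2.5*max(r.std(),.3);
        q=q[k]
    print(nm,len(q),"mean",q.mean(0).round(1),"tilt about X (deg, + = top to +Y)",np.degrees(np.arctan(-c[1])).round(2),"slope x",c[0].round(3),"rms",r.std().round(2))
if __name__=="__main__":
    L,g,u,v=loc(sys.argv[1])
    x0=float(sys.argv[2]);
    m=(u>302)&(u<336)&(v>225)&(v<290)&(g<60);plane(L,m,"grip dark all")
    for a,b in((228,245),(245,262),(262,280)):
        plane(L,m&(v>a)&(v<b),f"grip rows {a}-{b}")
E
python3 tilt.py w7.npz 0; python3 tilt.py w9.npz 0
python3 - <<'E'
from h import *
for n in("w7","w9"):
    z=np.load(n+".npz");cv2.imwrite(f"pics/{n}c.png",cv2.resize(z["p"][140:300,250:390],None,fx=3.7,fy=3.7,interpolation=cv2.INTER_CUBIC))
E
```

```text
grip dark all 1742 mean [-15.9 -36.5 277.8] tilt about X (deg, + = top to +Y) 6.77 slope x -0.007 rms 1.62
grip rows 228-245 526 mean [-15.9 -25.1 271.1] tilt about X (deg, + = top to +Y) 73.97 slope x 0.011 rms 4.78
grip rows 245-262 519 mean [-15.9 -31.  278.1] tilt about X (deg, + = top to +Y) 0.82 slope x -0.004 rms 0.53
grip rows 262-280 546 mean [-15.9 -40.6 278.3] tilt about X (deg, + = top to +Y) -1.21 slope x -0.011 rms 0.53
grip dark all 1269 mean [-21.  -21.4 207.9] tilt about X (deg, + = top to +Y) 16.92 slope x -0.01 rms 0.86
grip rows 228-245 400 mean [-20.9  -7.5 199.2] tilt about X (deg, + = top to +Y) -68.0 slope x -0.005 rms 4.38
grip rows 245-262 159 mean [-21.6 -15.7 208.5] tilt about X (deg, + = top to +Y) -61.59 slope x 0.164 rms 2.62
grip rows 262-280 540 mean [-20.9 -23.2 208.4] tilt about X (deg, + = top to +Y) 12.29 slope x -0.002 rms 0.58
```

View pics/w9c.png

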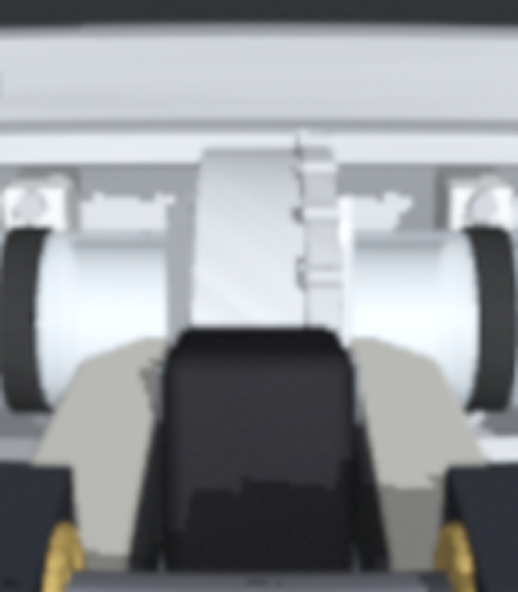

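```bash
cat > tilt2.py <<'E'
from tilt import *
from scipy.optimize import least_squares
def run(fn,tcp):
    L,g,u,v=loc(fn)
    t=np.array(tcp[:2])-o;tX,tY,tz=t@ex,t@ey,tcp[2]
    # grip top face
    m=(u>306)&(u<332)&(v>235)&(v<294)&(g<70)&(L[...,2]>tz+8)&(abs(L[...,1]-tY)<16);plane(L,m,"grip top")
    # case cylinder radius 48
    m=(abs(L[...,0]-tX)<9)&(g>100)&(L[...,2]>tz-120)&(L[...,2]<tz-18)&(v<250)&(v>140)
    q=L[m];q=q[np.hypot(q[:,1]-tY,q[:,2]-(tz-64))<60];q=q[np.hypot(q[:,1]-tY,q[:,2]-(tz-64))>36]
    if len(q)>50:
        r=least_squares(lambda p:np.hypot(q[:,1]-p[0],q[:,2]-p[1])-48,[tY,tz-64],loss="soft_l1",f_scale=1.)
        c=r.x;print("case",len(q),"centre dY,dz from tcp",(c-[tY,tz]).round(1),"tilt",np.degrees(np.arctan2(tY-c[0],tz-c[1])).round(2),"abs Y,z",c.round(1),"tilt from axis",np.degrees(np.arctan2(c[0]+63.3,c[1]-48)).round(2), "dist",np.hypot(c[0]+63.3,c[1]-48).round(1),"res",np.std(r.fun).round(2))
    print("tcp",round(tX,1),round(tY,1),round(tz,1),"tcp tilt from axis",np.degrees(np.arctan2(tY+63.3,tz-48)).round(2),"R",np.hypot(tY+63.3,tz-48).round(1))
if __name__=="__main__":
    run("w7.npz",[534.0,79.88,263.2]);run("w9.npz",[526.75,96.3,193.15])
E
python3 tilt2.py
```

```text
grip top 1230 mean [-15.9 -39.3 278.2] tilt about X (deg, + = top to +Y) 1.07 slope x 0.002 rms 0.55
case 1981 centre dY,dz from tcp [ -3.7 -65.3] tilt 3.26 abs Y,z [-45.6 197.9] tilt from axis 6.74 dist 150.9 res 0.83
tcp -15.9 -41.9 263.2 tcp tilt from axis 5.69 R 216.3
grip top 1274 mean [-20.8 -21.4 208.1] tilt about X (deg, + = top to +Y) 13.96 slope x -0.0 rms 0.59
case 574 centre dY,dz from tcp [-17.6 -64.2] tilt 15.34 abs Y,z [-42.2 129. ] tilt from axis 14.58 dist 83.7 res 0.92
tcp -20.9 -24.6 193.2 tcp tilt from axis 14.92 R 150.2
```

```bash
python3 -m inch '0 0 0.05 0 2;0 0 0.05 0 2;0 0 0.05 0 2;0 0 0.05 0 2'; python3 -m inch '0 0 0.05 0 2;0 0 0.05 0 2;0 0 0.05 0 2;0 0 0.05 0 2'; python3 -m inch '0 0 0.05 0 2;0 0 0.05 0 2;0 0 0.05 0 2;0 0 0.05 0 2'
```

```text
time: 17.67
tool_pos: [526.9, 96.3, 192.9]
tool_rot: [3.141, -0.0, 1.703]
wrist_force: [-1.5, 0.5, 0.4]
width: 0.28
time: 18.0
tool_pos: [527.1, 96.5, 192.8]
tool_rot: [3.14, -0.0, 1.703]
wrist_force: [-1.7, 1.3, 5.6]
width: 0.279
time: 18.33
tool_pos: [527.3, 96.5, 192.6]
tool_rot: [3.14, -0.0, 1.703]
wrist_force: [-2.6, 1.3, 7.9]
width: 0.281
```

```bash
python3 -m inch '0 0 -0.05 0 2;0 0 -0.05 0 2;0 0 -0.05 0 2;0 0 -0.05 0 2' 10; python3 -m inch '0 0 0 0 2;0 0 0 0 2;0 0 0 0 2;0 0 0 0 2;0 0 0 0 2;0 0 0 0 2;0 0 0 0 2;0 0 0 0 2;0 0 0 0 2;0 0 0 0 2'; python3 - <<'E'
from cell import ctrl
from h import *
c=ctrl.get_calibration("scene")
A=[];D=[];F=[];
for i in range(10):
    p,d=ctrl.camera("scene");A.append(p.astype(float));D.append(d);F.append(ctrl.get_state()["wrist_force"])
A=np.mean(A,0);D=np.median(D,0);np.savez("s10.npz",p=A,d=D,K=c["K"],T=c["world_from_camera"])
cv2.imwrite("pics/s10.png",cv2.resize(A[185:225,312:362],None,fx=14,fy=14,interpolation=cv2.INTER_CUBIC))
wp=[];wd=[]
c=ctrl.get_calibration("wrist")
for i in range(6):
    p,d=ctrl.camera("wrist");wd.append(d)
np.savez("w10.npz",p=p,d=np.median(wd,0),K=c["K"],T=c["world_from_camera"])
s=ctrl.get_state();print(s["time"],s["tool_pos"],np.mean(F,0),s["wrist_torque"])
import tilt2;tilt2.run("w10.npz",s["tool_pos"])
E
```

```text
time: 18.67
tool_pos: [527.1, 96.4, 192.6]
tool_rot: [3.141, -0.0, 1.703]
wrist_force: [-1.2, 1.8, 5.9]
width: 0.28
time: 19.5
tool_pos: [527.1, 96.4, 192.6]
tool_rot: [3.14, -0.0, 1.703]
wrist_force: [-2.1, 2.0, 5.9]
width: 0.282
20.3 [527.09771125  96.43788862 192.60844746] [-1.415573    1.46338477  5.9719047 ] [ 0.09640539  0.34984276 -0.00035034]
grip top 1287 mean [-20.5 -21.2 207.8] tilt about X (deg, + = top to +Y) 14.27 slope x -0.004 rms 0.28
case 606 centre dY,dz from tcp [-18.8 -63. ] tilt 16.6 abs Y,z [-43.3 129.6] tilt from axis 13.75 dist 84.0 res 0.84
tcp -20.6 -24.5 192.6 tcp tilt from axis 15.0 R 149.7[ WARN:0@15.307] global loadsave.cpp:1063 imwrite_ Unsupported depth image for selected encoder is fallbacked to CV_8U.
```

View pics/s10.png

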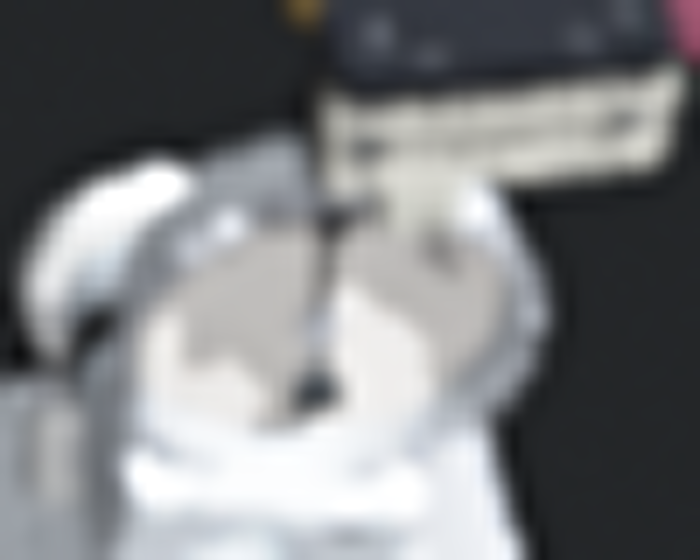

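```bash
python3 - <<'E'
from h import *
z=np.load("s10.npz");K,T=z["K"],z["T"];p=z["p"];g=p.max(2)
print("cols",list(range(328,346)))
for v in range(194,216):print(v,' '.join(f"{int(x):3d}" for x in g[v,328:346]))
f=np.radians(7.65);ex=np.array([np.cos(f),np.sin(f),0]);ey=np.array([-ex[1],ex[0],0]);o=np.array([544.2,123.5,0])
th=np.radians(15);C=o-20.6*ex+(-63.3+86*np.sin(th))*ey+np.array([0,0,48+86*np.cos(th)])
def cast(u,v,off):
    d=T[:3,:3]@np.array([(u-K[0,2])/K[0,0],(v-K[1,2])/K[1,1],1]);oo=T[:3,3]
    q=oo+d*(((C-oo)@ex+off)/(d@ex))-C;return np.array([q@ey,q[2]])
def px(y,zz,off):
    P=C+off*ex+y*ey+np.array([0,0,zz]);q=T[:3,:3].T@(P-T[:3,3]);return K[0,0]*q[0]/q[2]+K[0,2],K[1,1]*q[1]/q[2]+K[1,2]
print("hub expected",px(0,0,7.7),"needle tip plumb",px(0,32,7),"bob",px(0,-23,7))
for a in(-5,0,5):print("tab centre if",a,"deg left of plumb",px(-39*np.sin(np.radians(a)),39*np.cos(np.radians(a)),12))
E
```

```text
cols [328, 329, 330, 331, 332, 333, 334, 335, 336, 337, 338, 339, 340, 341, 342, 343, 344, 345]
194  42  50  67  81  80  63  70 135 169 158 163 178 191 191 184 183 180 178
195  81  99 123 139 136 105  78 128 153 125 117 145 176 184 181 180 172 175
196 137 148 164 170 166 133  93 139 167 144 143 176 198 204 201 202 194 198
197 166 167 171 171 167 142 111 154 193 182 180 206 217 216 214 214 214 215
198 165 166 164 159 159 149 127 149 186 180 169 192 212 213 211 211 220 230
199 176 165 151 142 149 148 128 123 137 140 136 163 203 208 204 206 222 243
200 222 189 149 133 140 141 109  77  85 117 136 162 200 200 189 191 215 242
201 237 202 166 155 160 160 122  75 106 155 171 176 194 189 167 163 187 212
202 198 185 185 186 189 186 153 115 155 186 189 188 189 179 154 141 163 178
203 181 187 191 192 193 190 157 131 177 192 190 189 188 179 159 143 158 178
204 189 191 191 190 191 187 153 134 184 194 189 188 187 186 179 167 165 182
205 191 191 190 191 191 185 154 152 209 212 194 186 185 186 187 184 183 187
206 190 190 190 191 190 180 152 173 233 235 214 194 187 185 187 188 188 188
207 189 190 191 
[... 491 characters left out ...]
 237 234 221 191 178 172
214 236 232 212 186 160 131 151 188 220 238 239 237 234 229 214 196 191 183
215 242 232 205 191 187 198 230 243 244 244 242 239 233 226 213 201 206 202
hub expected (np.float64(334.40724086466776), np.float64(207.57380693734518)) needle tip plumb (np.float64(334.71967538616593), np.float64(200.46493317812624)) bob (np.float64(334.12169252936275), np.float64(212.28553451733958))
tab centre if -5 deg left of plumb (np.float64(336.155111475381), np.float64(199.98141742695904))
tab centre if 0 deg left of plumb (np.float64(335.0837631686401), np.float64(200.06327979953903))
tab centre if 5 deg left of plumb (np.float64(334.00850011313594), np.float64(200.21100535926118))
```

```bash
python3 - <<'E'
from h import *
def top(fn,c,yaw,z0,half=(11,14)):
    z=np.load(fn);P=fpts(z["d"],z["K"],z["T"]);g=z["p"].max(2)
    tx=np.array([np.cos(yaw),np.sin(yaw)]);ty=np.array([tx[1],-tx[0]])
    a=(P[...,:2]-c)@tx;b=(P[...,:2]-c)@ty
    m=(abs(a)<half[1])&(abs(b)<half[0])&(abs(P[...,2]-z0)<7)&(g<90)
    A=np.c_[a[m],b[m],np.ones(m.sum())];Z=P[...,2][m]
    k=np.ones(len(Z),bool)
    for _ in range(4):
        s=np.linalg.lstsq(A[k],Z[k],rcond=None)[0];r=Z-A@s;k=abs(r)<1.5
    print(fn,k.sum(),"tilt",np.degrees(np.arctan(-s[0])).round(2),"a-range",a[m][k].min().round(1),a[m][k].max().round(1),"z",s[2].round(1))
top("w3.npz",np.array([544.5,366.5]),np.radians(68.3),155.5)
top("w5.npz",np.array([544.5,367]),np.radians(68.3),155.5)
top("w7.npz",np.array([534.,79.9]),np.radians(97.65),278)
d=np.radians(97.65);tx=np.array([np.cos(d),np.sin(d)])
for n,t in(("w9.npz",[526.75,96.3]),("w10.npz",[527.1,96.44])):
    top(n,np.array(t)+4*tx,np.radians(97.65),207,(11,15))
E
```

```text
w3.npz 984 tilt -0.04 a-range -14.0 14.0 z 156.0
w5.npz 871 tilt -0.03 a-range -13.9 13.8 z 155.9
w7.npz 2075 tilt 0.69 a-range -13.1 14.0 z 278.3
w9.npz 2576 tilt 14.38 a-range -15.0 14.6 z 207.8
w10.npz 2645 tilt 14.69 a-range -14.5 14.3 z 207.5
```

```bash
cat > gt.py <<'E'
from h import *
def gt(fn,t,zt,th0=15):
    z=np.load(fn);P=fpts(z["d"],z["K"],z["T"]);d=np.radians(97.62)
    tx=np.array([np.cos(d),np.sin(d)]);ty=np.array([tx[1],-tx[0]])
    a=(P[...,:2]-t)@tx-15*np.sin(np.radians(th0));b=(P[...,:2]-t)@ty
    for ha in(9,11,13):
        m=(abs(a)<ha)&(abs(b)<9)&(abs(P[...,2]-zt)<7)
        A=np.c_[a[m],b[m],np.ones(m.sum())];Z=P[...,2][m];k=np.ones(len(Z),bool)
        for _ in range(5):
            s=np.linalg.lstsq(A[k],Z[k],rcond=None)[0];r=Z-A@s;k=abs(r)<3*max(r[k].std(),.2)
        print(fn,ha,k.sum(),"tilt",np.degrees(np.arctan(-s[0])).round(2),"rms",r[k].std().round(2),"z0",s[2].round(2),"amin/max",a[m].min().round(1),a[m].max().round(1))
if __name__=="__main__":
    gt("w10.npz",np.array([527.1,96.44]),207);gt("w9.npz",np.array([526.75,96.3]),207.5);gt("w7.npz",np.array([534,79.9]),278,0)
E
python3 gt.py
```

```text
w10.npz 9 1353 tilt 14.31 rms 0.3 z0 207.64 amin/max -9.0 9.0
w10.npz 11 1650 tilt 14.24 rms 0.29 z0 207.64 amin/max -10.9 11.0
w10.npz 13 1963 tilt 14.34 rms 0.3 z0 207.64 amin/max -13.0 13.0
w9.npz 9 1336 tilt 13.83 rms 0.61 z0 207.88 amin/max -9.0 9.0
w9.npz 11 1644 tilt 13.93 rms 0.61 z0 207.89 amin/max -11.0 11.0
w9.npz 13 1949 tilt 14.12 rms 0.62 z0 207.89 amin/max -13.0 13.0
w7.npz 9 1152 tilt 0.88 rms 0.55 z0 278.3 amin/max -9.0 9.0
w7.npz 11 1405 tilt 0.68 rms 0.55 z0 278.31 amin/max -11.0 11.0
w7.npz 13 1638 tilt 0.73 rms 0.55 z0 278.29 amin/max -12.8 13.0
```

```bash
python3 -m inch '0.06 0 0 0 2;0.13 0 0 0 2;0.13 0 0 0 2;0.13 0 0 0 2;0.13 0 0 0 2;0.13 0 0 0 2;0.13 0 0 0 2;0.13 0 0 0 2;0.13 0 0 0 2;0.13 0 0 0 2'; python3 -m inch '0 0 0 0 2;0 0 0 0 2;0 0 0 0 2;0 0 0 0 2;0 0 0 0 2;0 0 0 0 2;0 0 0 0 2;0 0 0 0 2;0 0 0 0 2;0 0 0 0 2';  cat > m.py <<'E'
import sys
from cell import ctrl
from h import *
from gt import gt
n=sys.argv[1]
c=ctrl.get_calibration("scene");A=[];D=[];F=[]
for i in range(10):
    p,d=ctrl.camera("scene");A.append(p.astype(float));D.append(d);F.append(ctrl.get_state()["wrist_force"])
A=np.mean(A,0);np.savez(f"s{n}.npz",p=A,d=np.median(D,0),K=c["K"],T=c["world_from_camera"])
cv2.imwrite(f"pics/s{n}.png",cv2.resize(A[185:225,312:362],None,fx=14,fy=14,interpolation=cv2.INTER_CUBIC).clip(0,255).astype(np.uint8))
wd=[];c=ctrl.get_calibration("wrist")
for i in range(8):
    p,d=ctrl.camera("wrist");wd.append(d)
np.savez(f"w{n}.npz",p=p,d=np.median(wd,0),K=c["K"],T=c["world_from_camera"]);cv2.imwrite(f"pics/w{n}.png",p)
s=ctrl.get_state();t=s["tool_pos"];print(s["time"],t,np.mean(F,0))
f=np.radians(7.65);ex=np.array([np.cos(f),np.sin(f)]);ey=np.array([-ex[1],ex[0]]);o=np.array([544.2,123.5])
Y=(t[:2]-o)@ey;print("X",(t[:2]-o)@ex,"Y",Y,"ang",np.degrees(np.arctan2(Y+63.3,t[2]-48)),"R",np.hypot(Y+63.3,t[2]-48))
gt(f"w{n}.npz",t[:2],207)
E
python3 m.py 11
```

```text
time: 21.13
tool_pos: [526.8, 97.6, 192.3]
tool_rot: [3.141, 0.0, 1.703]
wrist_force: [-0.4, -0.3, 4.4]
width: 0.279
time: 21.97
tool_pos: [526.8, 97.6, 192.3]
tool_rot: [3.141, 0.0, 1.703]
wrist_force: [0.5, -0.0, 5.7]
width: 0.278
22.8667 [526.78379693  97.56837294 192.28570215] [-0.59236303 -0.04801293  5.29535609]
X -20.713247363310607 Y -23.382360765026082 ang 15.464474147996278 R 149.7056504207633
w11.npz 9 1355 tilt 14.72 rms 0.26 z0 207.31 amin/max -9.0 9.0
w11.npz 11 1661 tilt 14.6 rms 0.26 z0 207.31 amin/max -11.0 11.0
w11.npz 13 1951 tilt 14.68 rms 0.26 z0 207.31 amin/max -13.0 13.0
```

View pics/s11.png

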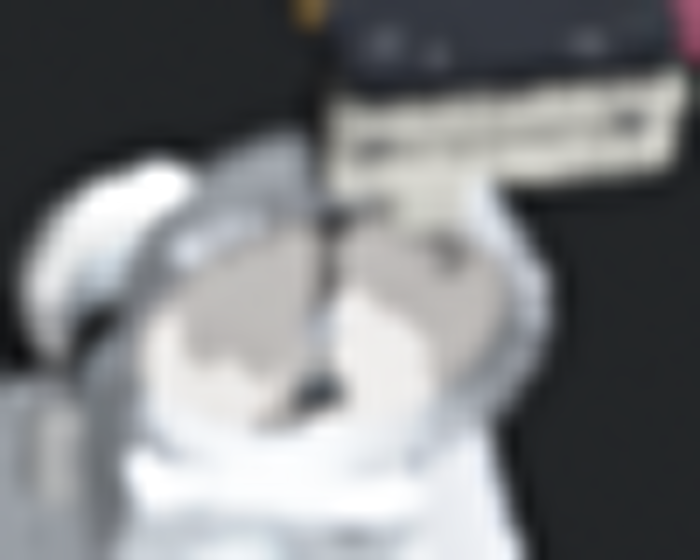

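```bash
python3 -m inch '0 0 -0.04 0 2;0 0 -0.04 0 2;0 0 -0.04 0 2;0 0 -0.04 0 2;0 0 -0.04 0 2;0 0 -0.04 0 2;0 0 -0.04 0 2;0 0 -0.04 0 2;0 0 -0.04 0 2;0 0 -0.04 0 2'; python3 m.py 12
```

```text
time: 23.7
tool_pos: [526.4, 97.5, 192.4]
tool_rot: [-3.141, 0.0, 1.703]
wrist_force: [0.8, -0.6, -2.8]
width: 0.282
24.6 [526.48618551  97.58941586 192.47283887] [ 0.37808569 -1.22385915 -3.56062988]
X -21.005408711828 Y -23.32188669820372 ang 15.467679597359163 R 149.9021371238315
w12.npz 9 1353 tilt 14.69 rms 0.26 z0 207.43 amin/max -8.9 9.0
w12.npz 11 1659 tilt 14.66 rms 0.26 z0 207.43 amin/max -11.0 11.0
w12.npz 13 1955 tilt 14.7 rms 0.26 z0 207.43 amin/max -13.0 13.0
```

```bash
python3 -m inch '0 0 0.02 0 2;0 0 0.02 0 2;0 0 0.02 0 2;0 0 0.02 0 2;0 0 0.02 0 2;0 0 0.02 0 2;0 0 0.02 0 2;0 0 0.02 0 2'; python3 -m inch '0 0 0 0 2;0 0 0 0 2;0 0 0 0 2;0 0 0 0 2;0 0 0 0 2;0 0 0 0 2;0 0 0 0 2;0 0 0 0 2;0 0 0 0 2;0 0 0 0 2'; python3 m.py 13; python3 - <<'E'
from tilt import *
L,g,u,v=loc("w13.npz");q=L[120:270,200:470].reshape(-1,3);X,Y,zz=q.T
for a in range(-120,120,20):
    b=(X>a)&(X<a+20);w=b&(zz>37)&(zz<43)&(Y>-25);m=b&(zz>23)&(zz<27)&(Y>-16)&(Y<30)
    h=lambda s:np.percentile(Y[s],[3,97]).round(1) if s.sum()>5 else None
    print(a,"farwall",h(w),"fence",h(m))
from cell import ctrl
p,d=ctrl.camera("top");p0=np.load("top0.npz")["p"]
cv2.imwrite("pics/tend.png",p);s=cv2.absdiff(p,p0).max(2);
for n,(a,b,c,e) in {"beaker":(418,158,450,188),"bottle":(442,192,470,214),"offcut":(235,134,260,158)}.items():print(n,s[b:e,a:c].mean(),s[b:e,a:c].max())
E
```

```text
time: 25.27
tool_pos: [526.6, 97.6, 192.4]
tool_rot: [3.142, -0.0, 1.703]
wrist_force: [-1.3, -0.4, -0.1]
width: 0.283
time: 26.1
tool_pos: [526.6, 97.6, 192.3]
tool_rot: [3.142, 0.0, 1.703]
wrist_force: [-1.3, 0.2, -0.6]
width: 0.287
27.0 [526.60572728  97.61018037 192.34721525] [-1.38521184 -0.19094707 -0.5701832 ]
X -20.88416668752988 Y -23.317220556907458 ang 15.482215737927243 R 149.78231271604764
w13.npz 9 1358 tilt 14.75 rms 0.26 z0 207.36 amin/max -9.0 9.0
w13.npz 11 1658 tilt 14.74 rms 0.26 z0 207.37 amin/max -11.0 11.0
w13.npz 13 1969 tilt 14.85 rms 0.26 z0 207.36 amin/max -13.0 13.0
-120 farwall [-20.9 -13.5] fence [-13.9  10.8]
-100 farwall [-21.  -13.7] fence [-14.1  10.5]
-80 farwall [-21.1 -13.8] fence [-13.3  10.2]
-60 farwall [-21.3 -14. ] fence [-13.3  10.9]
-40 farwall [-21.2 -14. ] fence [-13.4  10.8]
-20 farwall [-18.  -14.1] fence [-13.5  10.8]
0 farwall [-21.4 -14.1] fence [-13.4  10.9]
20 farwall [-21.4 -14. ] fence [-13.3  10.2]
40 farwall [-21.4 -13.9] fence [-14.1  10.7]
60 farwall [-20.1 -13.7] fence [-12.9  10.8]
80 farwall None fence [-12.5  11. ]
100 farwall None fence [-12.2  11. ]
beaker 14.3625 30
bottle 12.545454545454545 32
offcut 16.405 32
```

View pics/tend.png

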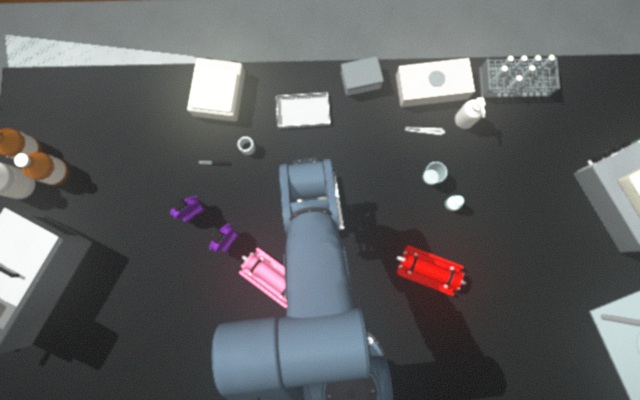

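View pics/w13.png

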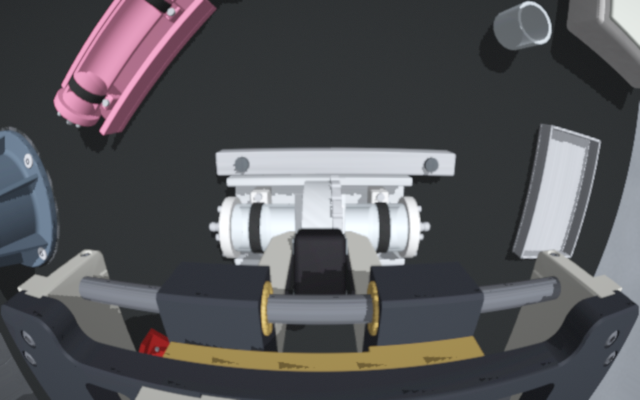

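```bash
python3 -m inch '0 0 0.01 0 2;0 0 0.01 0 2;0 0 0.01 0 2;0 0 0.01 0 2;0 0 0.01 0 2;0 0 0.01 0 2;0 0 0.01 0 2;0 0 0.01 0 2;0 0 0.01 0 2;0 0 0.01 0 2'; python3 -m inch '0 0 0 0 2;0 0 0 0 2;0 0 0 0 2;0 0 0 0 2;0 0 0 0 2;0 0 0 0 2;0 0 0 0 2;0 0 0 0 2;0 0 0 0 2;0 0 0 0 2'; python3 -c "
from cell import ctrl
print(ctrl.get_state()['wrist_force']);print(ctrl.job_done())"
```

```text
time: 27.88
tool_pos: [526.6, 97.6, 192.3]
tool_rot: [3.141, -0.0, 1.703]
wrist_force: [-1.9, 0.2, 2.0]
width: 0.28
time: 28.72
tool_pos: [526.7, 97.6, 192.3]
tool_rot: [3.141, -0.0, 1.703]
wrist_force: [-2.5, 1.7, 4.4]
width: 0.282
[-2.52668589  1.68501265  4.41958502]
the job is handed in; nothing more can be done
None
```

I pushed the cradle flush against the fence, gripped the white-dial gauge, set it on the bare middle of the tube and leaned it towards the fence. I handed in at 28.7 s still holding it there. I never confirmed directly that the needle sits on the tab.

- **Cradle:** the last wrist view shows its side within about 1 mm of the fence face and parallel to it. The tube's middle is about 21 mm off the fence's centre along its length.
- **Lean:** I measured the tab at about 15.1° from a close view of the dial before the grasp. At the end the tool position put the lean at 15.5° and the slope of the grip's top put it at 14.75°. These disagree by 0.7° and I aimed between them.
- **Needle on tab:** the gripper partly hides the tab from the scene camera. What shows of the needle and tab is in line only to within about 3°.
- **Contact:** the upward wrist force was about 4 N, against −4 N with the gauge hanging free. That puts roughly 8 N on the tube, a little more than I meant: it rose from 2 to 4.4 N over the final hold. The grip force is 10 N.
- **Other things:** in the last top view the bottle, beaker and offcut are where they started. The purple, pink and red look-alikes were not touched.

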